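# Run down, back off and pin the castle nut of the lathe's idler pulley

### The job

Finish assembling the lathe's idler pulley, which must stay free to spin: screw the castle nut clockwise right down until it stops on its washer, then back it off to the first slot that lines up with the shaft's cross hole. Lock it by pushing the eye-ended pin through slot, cross hole and opposite slot until its eye is up against the nut, and let go, leaving the screwdriver, mallet and offcut where they lie.

Things in the scene. Friction and masses are not known exactly. Their poses are not given: they have to be found in the camera images.
- castle_nut (a joint): dark steel castle nut on the upright threaded shaft, rad: grows as it turns clockwise seen from above, which lowers it 0.557 mm per rad (right-hand thread, pitch 3.5 mm). 0: it stops dead, its underside on the washer. Starts at -9.5 to -7.5; turning takes 0.15 N m; stays where it is left. Backing off from 0, the first slot to line up with the cross hole does so between -0.3 and -0.75
- nut_grip (a point): centre of the nut's hexagon, on the shaft axis, 12 mm above the nut's underside. Hexagon 46 mm across flats, 53 across corners, 24 high; on it a round crown, 42 mm diameter, 12 high, cut by six slots 10 mm wide and 12 deep, one through the middle of each flat. z up; y runs along one pair of slots, square to one pair of flats (both repeat every 60 degrees)
- cross_hole (a point): centre of the round 9.5 mm cross hole through the 28 mm threaded steel shaft, 123 mm above the bench, 13 mm below the shaft's end and 29.5 mm above the top of the washer. The hole runs level along this point's y axis and may be entered from either end; z up. A dark line scribed across the shaft's end face marks the hole's direction
- stand: fixed assembly block of wood, 126 x 106 x 28 mm, screwed to the bench, with the upright shaft and a three-step aluminium belt pulley (100 mm diameter, its hub 48 mm, top at 90 mm) topped by a dark flat washer, 47 mm diameter, top at 93.5 mm. Origin under the block's centre, on the shaft axis; y along the cross hole
- pin_eye (a point): centre of the eye of the loose steel locking pin, lying flat on the bench (this point 3.5 mm up). The eye is a flat closed loop 30 mm long (y), 16 wide (x), 7 thick; y points from eye to tip. From its front end, 15 mm from this point, runs a straight round shank of 7 mm diameter, 54 mm long, with rounded tip. The eye is too wide to enter the slots
- pin_seat (a point): point on the axis of the locking pin's shank, 36 mm from the eye's centre towards the tip: it lies at the centre of the cross hole when the eye is up against the nut's crown; y points along the pin to its tip
- screwdriver: screwdriver with dark handle, 188 mm long, bystander; origin under its middle
- mallet: round wooden mallet, 204 mm long, 78 mm high, bystander; origin under its middle
- offcut_b: pale wooden offcut 42 x 58 x 26 mm, bystander; origin under its centre

How it is judged:
By the outcome, as a careful person would: the job done as asked, in the order asked, and still so for the second after the job is handed in, with the robot touching nothing.
It also fails if it takes over 69 s, if anything falls off the work surface, if the arm or the gripper's body presses on something with over 40 N, if the wrist force passes 120 N, or if a joint passes its speed limit or range.

### The arm

A 6-joint arm with a two-finger parallel gripper is mounted at the origin on a cart in front of the work surface, level with it; the furniture and walls round the work are solid. World frame = base frame: x ahead of the robot, y to its left, z up, the work surface at z = 0. Lengths are in m, angles in rad, forces in N, time in s.
With the tool pointing down it reaches from about 0.3 to 0.75 m from the base axis. Payload 8.5 kg.
Tool frame: the origin (TCP) lies at the very end of the fingers, on their centre line; the grasp point (between the pads) lies 19 mm behind it; z points along the fingers, y is the direction in which the jaws open and shut (so a half turn about z gives the same grasp; the last joint's range is limited). The gripper opens to 85 mm and grips with 20 to 120 N. Pads are 22 mm wide; open, the fingers measure 114 mm over their backs; the gripper's body (76 mm by 85 mm) begins 54 mm behind the grasp point. The pads swing forward as they close: fully open they stand 13 mm farther back than shut.
Start: joints at [0.5, 0.381, 1.297, -0, 1.464, -0.215], TCP at [0.415, 0.361, 0.231] pointing down, gripper open.
Joint ranges: [-3.11, 3.11], [-0.89, 2.33], [0.22, 2.48], [-1.42, 4.56], [0.17, 2.85], [-2.88, 2.88]. Speed limits (rad/s): [2.39, 2.39, 3.14, 3.14, 3.14, 3.14].

### API

Orientations are given as a 3x3 rotation matrix whose columns are the frame's x, y, z axes.
In Python, from rig import r, optics gives the robot as it stands.
- The arm moves only by the tool move_arm, never from a script. Its argument "moves" is a list that holds one entry, the list of rows, each a list of 5 numbers: the shift along the world's x, y, z normalised to -1 to 1, where 1 is 15 cm, then the turn about the world's z normalised to -1 to 1, where 1 is 60 degrees, then the finger opening in mm, from 0 to 85.4. In form: [[[tx, ty, tz, turn, gripper], ...]]. A call has 1 to 20 rows; each row is the pose to reach, as a shift and turn from the pose commanded when the call began; what a row does not reach only later rows make up. A row lasts 1/8 s, in which the tool goes at most 62.5 mm and 10.7 degrees, less where a joint would pass 70% of its speed; a pose out of reach is approached as far as the arm can. A call with a number of a shift or a turn outside -1 to 1 is refused whole. A call with a gripper value outside its range is refused whole. The fingers move at their own pace and stop on an object; "grip_force" is the grip in N (left out, the last holds). Time passes only in rows, so rows that repeat a pose let the fingers close. It gives the time, the measured TCP pose, the force and the opening at its end, in the units of the state.
- r.get_state(): the state, without advancing time (a new reading comes with each control period).
- optics.read_camera(name): name is "scene" or "top" or "wrist"; returns the picture (384x512x3 uint8, blue, green, red); there is no depth.
- optics.camera_params(name): a dict with "fx", "fy", "cx", "cy" (pixels), "dist" ([k1, k2, p1, p2, k3] as OpenCV has them; the pictures are not rectified), "rvec" (rotation vector, rad) and "tvec" (3), from world to camera coordinates, as OpenCV has them. Camera axes: x right, y down, z forward; pixel columns grow to the right and rows downward; lengths in m; the calibration is good to about 2 mm. A picture is of the moment at which its call begins: read the wrist's pose just before it. camera_params takes no time and is no camera call; for the wrist camera it gives the pose at the moment of the call.
- r.hand_in(): hands the job in, once; it reports no verdict.
The state is a dict: "clock": time; "joint_positions": joint angles; "joint_vel": joint speeds; "joint_torque": joint torques, N m; "tool_pos": TCP position; "eef_rot": TCP orientation; "wrist_force": force on the tool from outside, world axes, zero at the start; "ft_torque": the same for the moment, N m; "gripper_width": opening from 0.0 (shut) to 1.0 (fully open).
Only numpy, scipy, OpenCV 4.12 (cv2) and the standard library are available. Lean on these libraries where they do the work, as an engineer would, in place of code of your own. Each camera call takes 0.05 s, during which the arm holds its last target.

## Working session

There is one attempt and no reset: what is moved stays moved. The work goes in short steps, Python scripts to look and compute and a tool call to move; the robot and the scene stay as the last step left them, time stands still between calls to the robot, and variables do not carry over. Pictures are saved under pics/ and viewed, and the job is handed in when it is done.

Besides the shell and the picture viewer there is one more tool, called after "Call:" as name(argument=value, ...) on one line, values as JSON. move_arm: Moves the arm, as the interface text tells. Scaled input: -1 to 1 covers 15 cm each way for a shift and 60 degrees each way for a turn. Its arguments: {"type":"object","properties":{"moves":{"type":"array","items":{"type":"array","items":{"type":"array","items":{"type":"number"}}}},"grip_force":{"type":"number"}},"required":["moves"]}

```bash
ls; mkdir -p pics; python3 - <<'E'
from rig import r, optics
import cv2
s=r.get_state(); print(s)
for n in ["scene","top","wrist"]:
    im=optics.read_camera(n); cv2.imwrite(f"pics/{n}0.png",im); print(n,optics.camera_params(n))
E
```

```text
pics
{'clock': 0.0, 'joint_positions': array([ 4.99699000e-01,  3.81188143e-01,  1.29825434e+00, -2.79517063e-05,
        1.46362303e+00, -2.15322548e-01]), 'joint_vel': array([-0.00080107, -0.00024377, -0.00137537,  0.00165862,  0.00056677,
       -0.00011471]), 'joint_torque': array([ 2.01252289e-03, -4.48465919e+01, -2.31272668e+01, -9.77125069e-05,
        4.77066365e-03,  4.43871704e-05]), 'tool_pos': array([0.41503924, 0.36043516, 0.23071817]), 'eef_rot': array([[-6.55635777e-01,  7.55076215e-01, -1.27945247e-03],
       [ 7.55077245e-01,  6.55635433e-01, -7.30130947e-04],
       [ 2.87549859e-04, -1.44478541e-03, -9.99998915e-01]]), 'wrist_force': array([-0.45848044,  0.56381451, -0.27315399]), 'ft_torque': array([ 0.01952002, -0.02964693, -0.00889616]), 'gripper_width': 1.0031633714087822}
scene {'fx': 412.1442206455424, 'fy': 412.1442206455424, 'cx': 257.8266042976198, 'cy': 190.78627251077276, 'dist': array([-0.05765067,  0.        ,  0.        ,  0.        ,  0.        ]), 'rvec': array([ 2.09453988, -0.65240244,  0.34623754]), 'tvec': array([-0.52835874,  0.2457506 ,  0.98793826])}
top {'fx': 364.7409269396569, 'fy': 364.7409269396569, 'cx': 255.85206335603243, 'cy': 188.85133232030353, 'dist': array([-0.0037889,  0.       ,  0.       ,  0.       ,  0.       ]), 'rvec': array([ 2.11315809, -2.14855691,  0.190026  ]), 'tvec': array([-0.07846606,  0.58611872,  0.86975355])}
wrist {'fx': 287.25748817946754, 'fy': 287.25748817946754, 'cx': 252.85571608499228, 'cy': 196.71844726763968, 'dist': array([-0.00350531,  0.        ,  0.        ,  0.        ,  0.        ]), 'rvec': array([-2.67433165, -0.99859676, -0.14929027]), 'tvec': array([-0.5493095 , -0.03784378,  0.37980261])}
```

View pics/scene0.png

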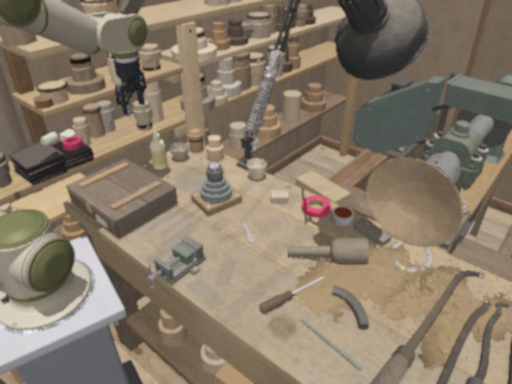

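View pics/top0.png

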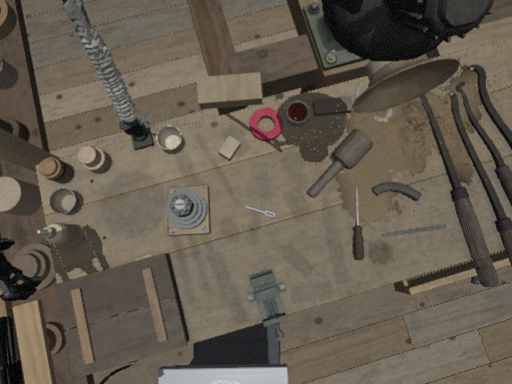

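View pics/wrist0.png

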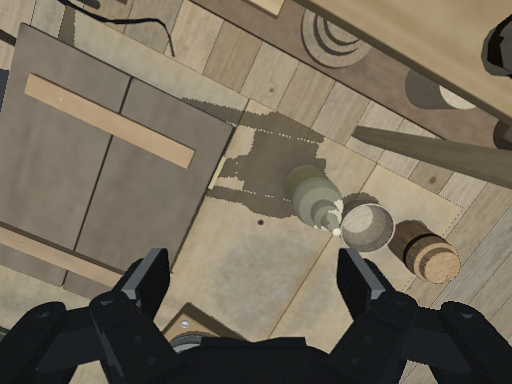

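The scene shows the stand at top-view pixel (187,208), the pin at (262,211) with its eye on the right, and the robot at the bottom. I'll enlarge these areas.

```bash
cat > h.py <<'E'
import numpy as np, cv2
from rig import r, optics
def ray(P,uv):
    K=np.array([[P['fx'],0,P['cx']],[0,P['fy'],P['cy']],[0,0,1]])
    R,_=cv2.Rodrigues(np.array(P['rvec']));t=np.array(P['tvec'])
    u=cv2.undistortPoints(np.array([[uv]],float),K,np.array(P['dist']))[0,0]
    return -R.T@t, R.T@np.array([u[0],u[1],1])
def bp(P,uv,z):
    o,d=ray(P,uv); return o+d*(z-o[2])/d[2]
def pr(P,X):
    K=np.array([[P['fx'],0,P['cx']],[0,P['fy'],P['cy']],[0,0,1]])
    return cv2.projectPoints(np.array(X,float).reshape(-1,3),np.array(P['rvec']),np.array(P['tvec']),K,np.array(P['dist']))[0][:,0]
def crop(im,x0,y0,x1,y1,k,fn):
    cv2.imwrite(fn,cv2.resize(im[y0:y1,x0:x1],None,fx=k,fy=k,interpolation=cv2.INTER_CUBIC))
E
python3 - <<'E'
from h import *
im=cv2.imread('pics/top0.png'); crop(im,155,170,285,245,6,'pics/t1.png')
im=cv2.imread('pics/scene0.png'); crop(im,185,155,265,220,9,'pics/s1.png')
P=optics.camera_params('top')
for uv in [(187,208),(250,208),(272,215)]: print(bp(P,uv,0.0))
o,_=ray(P,(0,0));print(o, ray(optics.camera_params('scene'),(0,0))[0])
E
```

```text
[0.54544592 0.09452156 0.        ]
[ 0.54269192 -0.07206808  0.        ]
[ 0.52316406 -0.12979641  0.        ]
[ 0.42409786 -0.08446352  0.95873366] [ 0.0491779  -0.85482905  0.76316914]
```

View pics/t1.png

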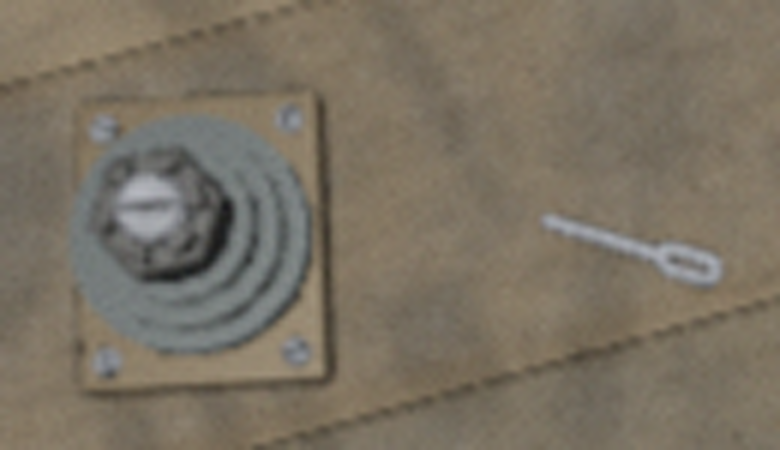

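View pics/s1.png

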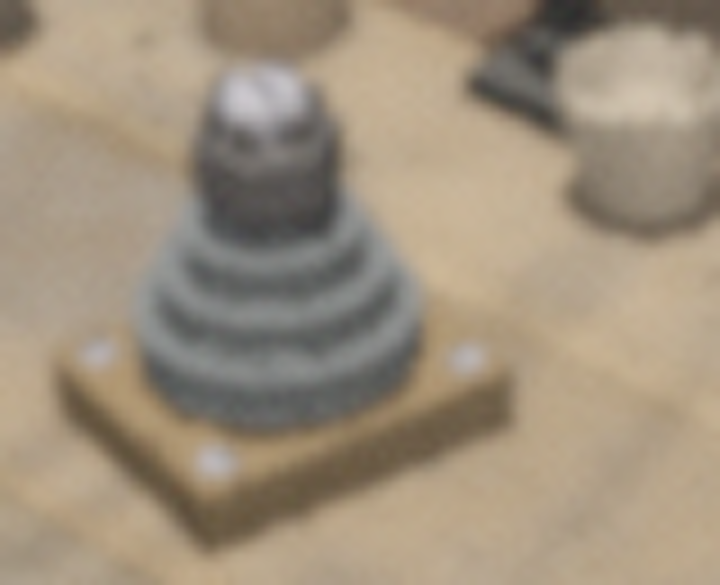

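```bash
python3 - <<'E'
from h import *
P=optics.camera_params('top'); S=optics.camera_params('scene')
f=lambda x,y:(155+(x+.5)/6-.5,170+(y+.5)/6-.5)
g=lambda x,y:(185+(x+.5)/9-.5,155+(y+.5)/9-.5)
print('shaft',bp(P,f(150,203),.136), bp(S,g(265,97),.136))
C=np.array([bp(P,f(*c),.028) for c in [(80,100),(316,95),(326,380),(85,391)]]);print(C,C.mean(0))
for a,b in [(0,1),(3,2),(1,2),(0,3)]:
    d=C[b]-C[a];print(np.linalg.norm(d),np.degrees(np.arctan2(d[1],d[0])))
a,b=bp(P,f(118,208),.136),bp(P,f(172,205),.136);d=b-a;print('scribe',np.degrees(np.arctan2(d[1],d[0])))
t=bp(P,f(543,217),.0035);e=bp(P,f(722,270),.0035);d=t-e;print('pin',t,e,np.linalg.norm(d),np.degrees(np.arctan2(d[1],d[0])),e+d/np.linalg.norm(d)*.015)
W=optics.camera_params('wrist');s=r.get_state()
o,dd=ray(W,(W['cx'],W['cy']));print('cam in tool',s['eef_rot'].T@(o-s['tool_pos']),s['eef_rot'].T@dd, s['clock'])
print(s['eef_rot'].T@cv2.Rodrigues(W['rvec'])[0].T)
E
```

```text
shaft [0.53900448 0.08616928 0.136     ] [0.53833332 0.07764679 0.136     ]
[[0.59952458 0.13972372 0.028     ]
 [0.60003951 0.03769412 0.028     ]
 [0.47734743 0.03267355 0.028     ]
 [0.47440317 0.13445837 0.028     ]] [0.53782867 0.08613744 0.028     ]
0.10203090246464397 -89.71083713149754
0.10182739713005187 -88.34310406617395
0.12279475516631509 -177.6567588387259
0.1252321479709756 -177.590304358945
scribe -87.73287865480995
pin [ 0.54844566 -0.05922832  0.0035    ] [ 0.52377253 -0.13731958  0.0035    ] 0.08189632148006351 72.46594111905415 [ 0.52829162 -0.12301651  0.0035    ]
cam in tool [ 7.63650007e-02  7.99073016e-05 -1.42031593e-01] [-2.97211713e-01 -8.25633744e-04  9.54811246e-01] 0.15
[[-5.38831252e-04 -9.54811451e-01 -2.97211713e-01]
 [ 9.99999612e-01 -3.07330859e-04 -8.25633744e-04]
 [ 6.96982222e-04 -2.97212043e-01  9.54811246e-01]]
```

Call:
move_arm(moves=[[[0.15, -0.33, 0.05, 0, 85], [0.3, -0.66, 0.07, 0, 85], [0.41, -0.92, 0.07, 0, 85]]])

```text
clock: 0.52
tool_pos: [0.4774, 0.2208, 0.2418]
eef_rot: [[-0.655, 0.755, 0.0], [0.755, 0.655, -0.0], [-0.0, -0.0, -1.0]]
wrist_force: [0.7, -0.0, 0.3]
gripper_width: 0.994
```

Call:
move_arm(moves=[[[0.15, -0.33, 0, 0.1, 85], [0.3, -0.66, 0, 0.2, 85], [0.41, -0.92, 0, 0.2, 85], [0.41, -0.92, 0, 0.2, 85]]])

```text
clock: 1.02
tool_pos: [0.539, 0.0822, 0.2412]
eef_rot: [[-0.796, 0.605, -0.001], [0.605, 0.796, -0.0], [0.001, -0.001, -1.0]]
wrist_force: [0.3, 0.4, -0.4]
gripper_width: 0.996
```

```bash
python3 - <<'E'
from h import *
s=r.get_state();print(s['clock'],s['tool_pos'],s['joint_positions'],s['eef_rot'][:,0])
im=optics.read_camera('wrist');cv2.imwrite('pics/w1.png',im)
print(pr(optics.camera_params('wrist'),[[.538,.085,.136]]))
E
```

```text
1.025 [0.53902848 0.08224253 0.24123154] [-6.56571164e-02  3.65771404e-01  1.29157518e+00 -2.69123868e-04
  1.48508748e+00 -9.86195876e-01] [-7.95941674e-01  6.05373063e-01  5.53718366e-04]
[[253.78459987 195.00248029]]
```

View pics/w1.png

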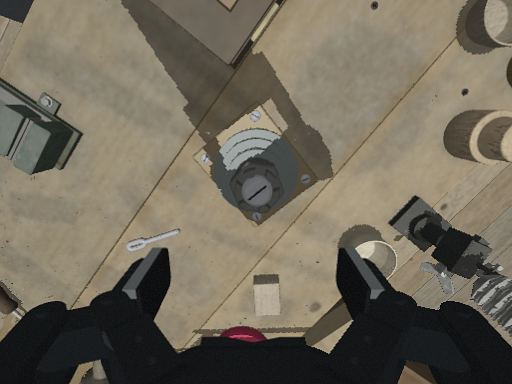

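The shaft end is near (258,190) in the wrist picture, and the pin at (153,240). Enlarging both.

```bash
python3 - <<'E'
from h import *
im=cv2.imread('pics/w1.png'); crop(im,190,120,330,230,5,'pics/w1a.png'); crop(im,115,220,195,260,9,'pics/w1b.png')
E
```

```text
(no output)
```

View pics/w1a.png

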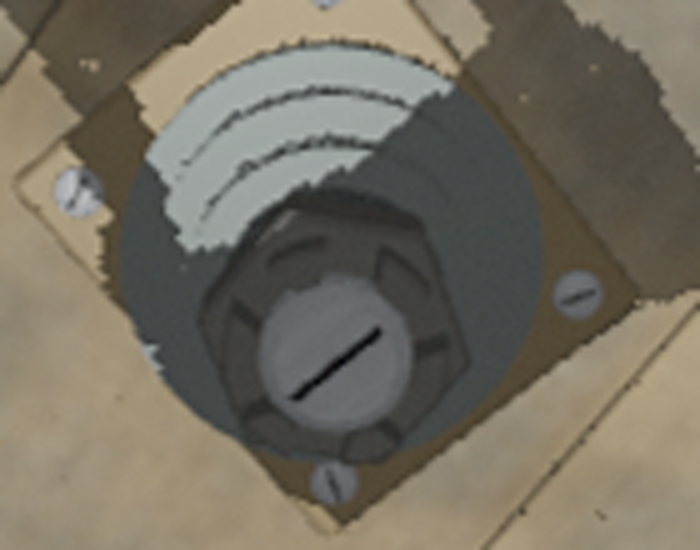

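View pics/w1b.png

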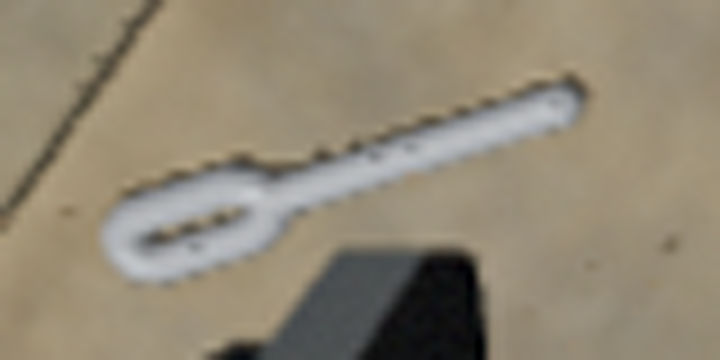

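```bash
python3 - <<'E'
from h import *
W=optics.camera_params('wrist')
f=lambda x,y:(190+(x+.5)/5-.5,120+(y+.5)/5-.5)
g=lambda x,y:(115+(x+.5)/9-.5,220+(y+.5)/9-.5)
c=bp(W,f(336,354),.136);print('shaft',c)
d=bp(W,f(380,330),.136)-bp(W,f(292,399),.136);print('scribe',np.degrees(np.arctan2(d[1],d[0])))
for z in(.122,):
  cs=np.array([bp(W,f(*p),z) for p in [(285,205),(420,218),(467,358),(380,462),(243,437),(203,310)]])
  print(cs.mean(0))
  for k in cs-cs.mean(0): a=np.degrees(np.arctan2(k[1],k[0]));print(np.linalg.norm(k),a,a%60)
C=[bp(W,f(*p),.028) for p in [(20,185),(635,292),(338,522)]]
print(C,(C[0]+C[1])/2)
for a,b in((2,0),(2,1)): d=C[b]-C[a];print(np.linalg.norm(d),np.degrees(np.arctan2(d[1],d[0])))
e=bp(W,g(105,235),.0035);t=bp(W,g(582,96),.0035);d=t-e;n=np.linalg.norm(d);print('pin',e,t,n,np.degrees(np.arctan2(d[1],d[0])),e+d/n*.015)
E
```

```text
shaft [0.53619685 0.08975422 0.136     ]
scribe 92.17188657796852
[0.53597876 0.08941089 0.122     ]
0.02601687291870337 162.77704374079224 42.77704374079224
0.027203965764890738 106.95452756394926 46.954527563949256
0.025851823733762463 42.218290211239236 42.218290211239236
0.02733143130405331 -17.51106001464515 42.48893998535485
0.026895102052954912 -77.14450042693242 42.855499573067576
0.02482427031319239 -137.87294218717267 42.12705781282733
[array([0.47933005, 0.03588419, 0.028     ]), array([0.59446498, 0.1425543 , 0.028     ]), array([0.59926622, 0.04457793, 0.028     ])] [0.53689751 0.08921924 0.028     ]
0.1202508449245496 -175.85408654358764
0.09809393925579721 92.8054829294084
pin [ 0.51916975 -0.13473561  0.0035    ] [ 0.54763359 -0.0564644   0.0035    ] 0.08328609015509203 70.01587225870081 [ 0.52429615 -0.1206388   0.0035    ]
```

Call:
move_arm(moves=[[[0, 0.02, 0, 0.16, 85], [-0.01, 0.04, 0, 0.32, 85], [-0.01, 0.04, 0, 0.48, 85], [-0.01, 0.04, 0, 0.64, 85], [-0.01, 0.04, 0, 0.67, 85]]])

```text
clock: 1.7
tool_pos: [0.5363, 0.0918, 0.2418]
eef_rot: [[-0.998, -0.057, -0.0], [-0.057, 0.998, 0.0], [0.0, 0.0, -1.0]]
wrist_force: [-0.0, 0.0, 0.4]
gripper_width: 0.998
```

Call:
move_arm(moves=[[[0, 0, 0, 0.16, 85], [0, 0, 0, 0.32, 85], [0, 0, 0, 0.48, 85], [0, 0, 0, 0.64, 85], [0, 0, 0, 0.67, 85], [0, 0, 0, 0.67, 85]]])

```text
clock: 2.45
tool_pos: [0.5366, 0.0909, 0.2418]
eef_rot: [[-0.729, -0.684, -0.0], [-0.684, 0.729, 0.0], [-0.0, 0.0, -1.0]]
wrist_force: [0.4, -0.6, 0.6]
gripper_width: 0.995
```

```bash
python3 - <<'E'
from h import *
s=r.get_state();print(s['clock'],s['tool_pos'],s['joint_positions'],np.degrees(np.arctan2(*s['eef_rot'][1::-1,1])),s['wrist_force'])
W=optics.camera_params('wrist');np.save('w2.npy',W)
im=optics.read_camera('wrist');cv2.imwrite('pics/w2.png',im)
u=pr(W,[[.5365,.088,.136]])[0];print(u);x,y=map(int,u);print(x-70,y-55)
crop(im,x-70,y-55,x+70,y+55,5,'pics/w2a.png')
E
```

```text
2.45 [0.53663899 0.09092649 0.24183791] [-4.97719533e-02  3.63231103e-01  1.29376292e+00  4.84694651e-05
  1.48463423e+00 -2.37432569e+00] 133.18687947918778 [ 0.3573726  -0.61898802  0.5615319 ]
[250.12214905 193.28139292]
180 138
```

View pics/w2a.png

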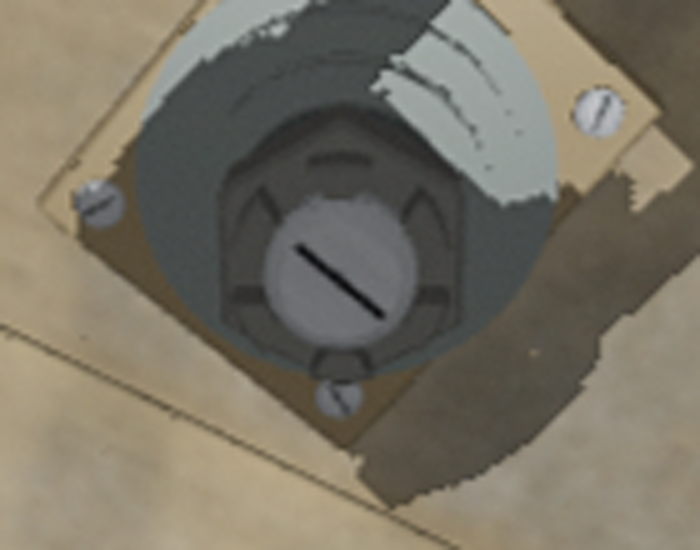

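```bash
python3 - <<'E'
from h import *
W=np.load('w2.npy',allow_pickle=True).item()
f=lambda x,y:(180+(x+.5)/5-.5,138+(y+.5)/5-.5)
print('shaft',bp(W,f(340,272),.136))
d=bp(W,f(383,318),.136)-bp(W,f(297,245),.136);print('scribe',np.degrees(np.arctan2(d[1],d[0])))
a=bp(W,f(221,250),.122);b=bp(W,f(462,250),.122);print((a+b)/2)
for p,q in [((222,200),(222,325)),((461,185),(461,322))]:
  d=bp(W,f(*q),.122)-bp(W,f(*p),.122);print('flat',np.degrees(np.arctan2(d[1],d[0])))
E
```

```text
shaft [0.53717216 0.08552737 0.136     ]
scribe 91.48525668834709
[0.53697178 0.08538187 0.122     ]
flat 41.453458362942484
flat 44.27236517596895
```

Call:
move_arm(moves=[[[0.012, -0.025, 0, 0, 85], [0.012, -0.025, -0.25, 0, 85], [0.012, -0.025, -0.5, 0, 85], [0.012, -0.025, -0.7, 0, 85], [0.012, -0.025, -0.85, 0, 85], [0.012, -0.025, -0.945, 0, 85], [0.012, -0.025, -0.945, 0, 85]]])

```text
clock: 3.38
tool_pos: [0.5384, 0.0867, 0.0996]
eef_rot: [[-0.727, -0.686, -0.001], [-0.686, 0.727, 0.0], [0.001, 0.001, -1.0]]
wrist_force: [-0.3, -0.1, -0.8]
gripper_width: 0.996
```

Call:
move_arm(moves=[[[0, 0, 0, 0, 60], [0, 0, 0, 0, 52], [0, 0, 0, 0, 46], [0, 0, 0, 0, 40], [0, 0, 0, 0, 40], [0, 0, 0, 0, 40]]], grip_force=30)

```text
clock: 4.12
tool_pos: [0.5391, 0.0867, 0.101]
eef_rot: [[-0.727, -0.687, 0.002], [-0.687, 0.727, -0.0], [-0.001, -0.001, -1.0]]
wrist_force: [-1.3, -0.5, 5.6]
gripper_width: 0.538
```

```bash
python3 - <<'E'
from h import *
s=r.get_state();print(s['clock'],s['tool_pos'],s['joint_positions'],np.degrees(np.arctan2(*s['eef_rot'][1::-1,1])),s['wrist_force'],s['ft_torque'],s['gripper_width'])
print('tool', s['eef_rot'].T@s['wrist_force'])
im=optics.read_camera('wrist');cv2.imwrite('pics/w3.png',im)
im=optics.read_camera('scene');crop(im,160,110,290,220,6,'pics/s3.png')
E
```

```text
4.125 [0.53905686 0.08669454 0.10096005] [-5.73582863e-02  5.02937267e-01  1.50648013e+00 -1.95792751e-04
  1.13035698e+00 -2.38481045e+00] 133.35791341602751 [-1.25349756 -0.48013769  5.55914547] [-0.22029283  0.12514582 -0.08374115] 0.5381473335515026
tool [ 1.23480703  0.50346902 -5.561264  ]
```

View pics/w3.png

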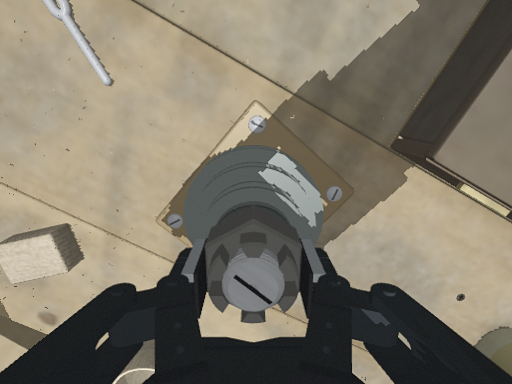

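View pics/s3.png

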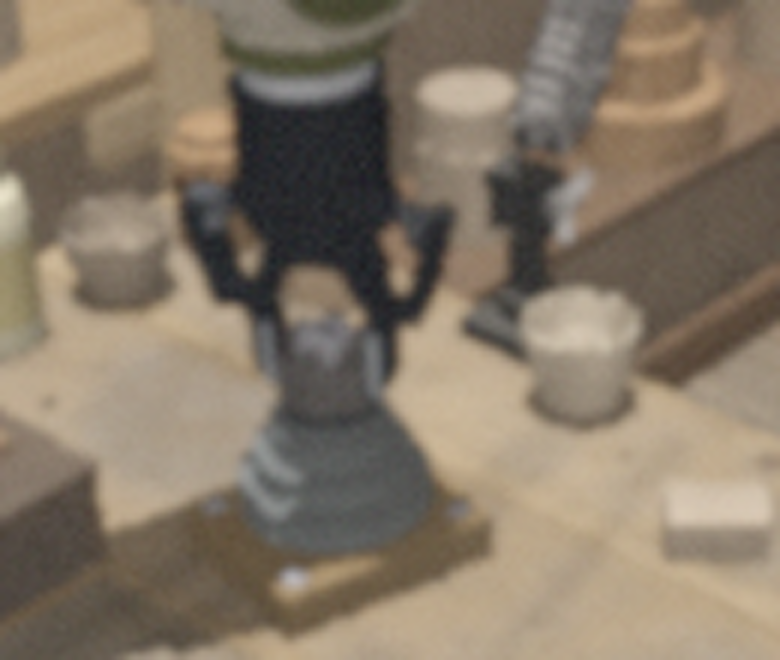

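Gripped squarely on the flats (46 mm), with small forces. I'll turn clockwise now, following the nut down.

Call:
move_arm(moves=[[[0, 0, 0, -0.12, 40], [0, 0, -0.001, -0.28, 40], [0, 0, -0.002, -0.44, 40], [0, 0, -0.002, -0.6, 40], [0, 0, -0.003, -0.76, 40], [0, 0, -0.004, -0.9, 40], [0, 0, -0.004, -1, 40]]], grip_force=40)

```text
clock: 5.1
tool_pos: [0.5391, 0.0866, 0.1005]
eef_rot: [[-0.957, 0.29, 0.002], [0.29, 0.957, -0.001], [-0.002, -0.0, -1.0]]
wrist_force: [-0.6, -2.9, 5.3]
gripper_width: 0.532
```

```bash
cat > st.py <<'E'
from h import *
s=r.get_state();print(round(s['clock'],3),s['tool_pos'].round(4),'j6',s['joint_positions'][5].round(3),'jawyaw',np.degrees(np.arctan2(*s['eef_rot'][1::-1,1])).round(2),'F',s['wrist_force'].round(1),'toolF',(s['eef_rot'].T@s['wrist_force']).round(1),'T',s['ft_torque'].round(2),'w',(s['gripper_width']*85.4).round(1))
E
python3 st.py
```

```text
Traceback (most recent call last):
  File "st.py", line 2, in <module>
    s=r.get_state();print(round(s['clock'],3),s['tool_pos'].round(4),'j6',s['joint_positions'][5].round(3),'jawyaw',np.degrees(np.arctan2(*s['eef_rot'][1::-1,1])).round(2),'F',s['wrist_force'].round(1),'toolF',(s['eef_rot'].T@s['wrist_force']).round(1),'T',s['ft_torque'].round(2),'w',(s['gripper_width']*85.4).round(1))
                                                                                                                                                                                                                                                                                             ^^^^^^^^^^^^^^^^^^^^^^^^^^^^^^^
AttributeError: 'float' object has no attribute 'round'
```

Call:
move_arm(moves=[[[0, 0, 0, -0.16, 40], [0, 0, -0.001, -0.33, 40], [0, 0, -0.002, -0.5, 40], [0, 0, -0.003, -0.67, 40], [0, 0, -0.003, -0.84, 40], [0, 0, -0.004, -1, 40]]])

```text
clock: 5.85
tool_pos: [0.539, 0.0866, 0.0999]
eef_rot: [[-0.226, 0.974, 0.002], [0.974, 0.226, -0.001], [-0.001, 0.001, -1.0]]
wrist_force: [-1.4, -2.6, 6.6]
gripper_width: 0.534
```

Call:
move_arm(moves=[[[0, 0, 0, -0.16, 40], [0, 0, -0.001, -0.33, 40], [0, 0, -0.002, -0.5, 40], [0, 0, -0.003, -0.67, 40], [0, 0, -0.003, -0.84, 40], [0, 0, -0.004, -1, 40]]])

```text
clock: 6.6
tool_pos: [0.5389, 0.0866, 0.0993]
eef_rot: [[0.731, 0.683, 0.001], [0.683, -0.731, -0.001], [0.001, 0.001, -1.0]]
wrist_force: [-2.5, -1.8, 8.3]
gripper_width: 0.536
```

Call:
move_arm(moves=[[[0, 0, 0, -0.16, 40], [0, 0, -0.001, -0.33, 40], [0, 0, -0.002, -0.5, 40], [0, 0, -0.003, -0.67, 40], [0, 0, -0.003, -0.84, 40], [0, 0, -0.004, -1, 40], [0, 0, -0.004, -1, 40]]])

```text
clock: 7.48
tool_pos: [0.5389, 0.0867, 0.0987]
eef_rot: [[0.958, -0.288, 0.002], [-0.288, -0.958, -0.0], [0.002, -0.0, -1.0]]
wrist_force: [-1.7, -1.6, 7.1]
gripper_width: 0.538
```

```bash
sed -i "s/(s\['gripper_width'\]\*85.4).round(1)/round(float(s['gripper_width'])*85.4,1)/" st.py; python3 st.py
```

```text
7.475 [0.5389 0.0867 0.0987] j6 1.806 jawyaw -106.76 F [-1.7 -1.6  7.1] toolF [-1.2  2.  -7.1] T [-0.17  0.32 -0.22] w 45.9
```

Call:
move_arm(moves=[[[0, 0, 0, -0.16, 40], [0, 0, -0.001, -0.33, 40], [0, 0, -0.002, -0.5, 40], [0, 0, -0.003, -0.67, 40], [0, 0, -0.003, -0.75, 40], [0, 0, -0.003, -0.75, 40]]])

```text
clock: 8.22
tool_pos: [0.539, 0.0867, 0.0983]
eef_rot: [[0.474, -0.88, 0.002], [-0.88, -0.474, -0.0], [0.001, -0.001, -1.0]]
wrist_force: [-1.2, -0.8, 7.3]
gripper_width: 0.538
```

Call:
move_arm(moves=[[[0, 0, 0, 0, 60], [0, 0, 0, 0, 75], [0, 0, 0, 0, 85], [0, 0, 0, 0, 85], [0, 0, 0, 0.17, 85], [0, 0, 0, 0.34, 85], [0, 0, 0, 0.51, 85], [0, 0, 0, 0.68, 85], [0, 0, 0, 0.85, 85], [0, 0, 0, 1, 85]]])

```text
clock: 9.48
tool_pos: [0.5386, 0.0868, 0.0972]
eef_rot: [[1.0, -0.023, -0.0], [-0.023, -1.0, 0.0], [-0.0, -0.0, -1.0]]
wrist_force: [-0.2, 0.8, 0.7]
gripper_width: 0.995
```

```bash
 python3 st.py
```

```text
9.475 [0.5386 0.0868 0.0972] j6 1.537 jawyaw -91.32 F [-0.2  0.8  0.7] toolF [-0.3 -0.8 -0.7] T [-0.02  0.03  0.05] w 85.0
```

Call:
move_arm(moves=[[[0, 0, 0, 0.17, 85], [0, 0, 0, 0.34, 85], [0, 0, 0, 0.51, 85], [0, 0, 0, 0.68, 85], [0, 0, 0, 0.85, 85], [0, 0, 0, 1, 85]]])

```text
clock: 10.22
tool_pos: [0.5386, 0.0869, 0.0972]
eef_rot: [[0.52, 0.854, -0.0], [0.854, -0.52, 0.0], [-0.0, -0.0, -1.0]]
wrist_force: [-1.0, 1.2, 0.1]
gripper_width: 0.993
```

Call:
move_arm(moves=[[[0, 0, 0, 0.17, 85], [0, 0, 0, 0.34, 85], [0, 0, 0, 0.51, 85], [0, 0, 0, 0.68, 85], [0, 0, 0, 0.85, 85], [0, 0, 0, 1, 85]]])

```text
clock: 10.98
tool_pos: [0.5386, 0.0868, 0.0972]
eef_rot: [[-0.48, 0.877, -0.0], [0.877, 0.48, 0.0], [0.0, -0.0, -1.0]]
wrist_force: [-0.2, 0.5, -0.0]
gripper_width: 0.994
```

Call:
move_arm(moves=[[[0, 0, 0, 0.17, 85], [0, 0, 0, 0.34, 85], [0, 0, 0, 0.51, 85], [0, 0, 0, 0.68, 85], [0, 0, 0, 0.85, 85], [0, 0, 0, 1, 85]]])

```text
clock: 11.72
tool_pos: [0.5386, 0.0868, 0.0971]
eef_rot: [[-1.0, 0.023, -0.0], [0.023, 1.0, -0.0], [0.0, -0.0, -1.0]]
wrist_force: [-0.1, 0.4, 0.9]
gripper_width: 0.998
```

Call:
move_arm(moves=[[[0, 0, 0, 0.17, 85], [0, 0, 0, 0.34, 85], [0, 0, 0, 0.51, 85], [0, 0, 0, 0.68, 85], [0, 0, 0, 0.85, 85], [0, 0, 0, 1, 85], [0, 0, 0, 1, 85]]])

```text
clock: 12.6
tool_pos: [0.5386, 0.0868, 0.0972]
eef_rot: [[-0.526, -0.851, -0.0], [-0.851, 0.526, -0.0], [0.0, 0.0, -1.0]]
wrist_force: [0.2, -0.8, -0.1]
gripper_width: 0.992
```

```bash
 python3 st.py
```

```text
12.6 [0.5386 0.0868 0.0972] j6 -2.645 jawyaw 148.29 F [ 0.2 -0.8 -0.1] toolF [ 0.6 -0.6  0.1] T [-0.    0.02 -0.03] w 84.7
```

Call:
move_arm(moves=[[[0, 0, 0, 0, 60], [0, 0, 0, 0, 48], [0, 0, 0, 0, 40], [0, 0, 0, 0, 40], [0, 0, 0, 0, 40], [0, 0, 0, 0, 40], [0, 0, 0, -0.16, 40], [0, 0, -0.001, -0.33, 40], [0, 0, -0.002, -0.5, 40], [0, 0, -0.003, -0.67, 40], [0, 0, -0.003, -0.84, 40], [0, 0, -0.004, -1, 40]]])

```text
clock: 14.1
tool_pos: [0.5389, 0.0867, 0.0969]
eef_rot: [[-0.999, 0.034, 0.001], [0.034, 0.999, -0.001], [-0.001, -0.001, -1.0]]
wrist_force: [0.1, -1.8, 5.2]
gripper_width: 0.536
```

Call:
move_arm(moves=[[[0, 0, 0, -0.16, 40], [0, 0, -0.001, -0.33, 40], [0, 0, -0.002, -0.5, 40], [0, 0, -0.003, -0.67, 40], [0, 0, -0.003, -0.84, 40], [0, 0, -0.004, -1, 40], [0, 0, -0.004, -1, 40]]])

```text
clock: 14.98
tool_pos: [0.5389, 0.0867, 0.0964]
eef_rot: [[-0.473, 0.881, 0.001], [0.881, 0.473, -0.0], [-0.001, 0.001, -1.0]]
wrist_force: [1.6, -3.0, 4.9]
gripper_width: 0.539
```

```bash
 python3 st.py
```

```text
14.975 [0.5389 0.0867 0.0964] j6 -0.55 jawyaw 28.26 F [ 1.6 -3.   4.9] toolF [-3.4  0.  -4.9] T [-0.45 -0.13 -0.13] w 46.0
```

Call:
move_arm(moves=[[[0, 0, 0, -0.1, 40], [0, 0, -0.001, -0.2, 40], [0, 0, -0.001, -0.3, 40], [0, 0, -0.002, -0.4, 40], [0, 0, -0.002, -0.48, 40], [0, 0, -0.002, -0.54, 40], [0, 0, -0.002, -0.6, 40], [0, 0, -0.002, -0.66, 40]]])

```text
clock: 15.98
tool_pos: [0.5391, 0.088, 0.0961]
eef_rot: [[0.192, 0.981, 0.002], [0.981, -0.192, 0.001], [0.001, 0.001, -1.0]]
wrist_force: [4.1, 11.8, 5.5]
gripper_width: 0.537
```

```bash
 python3 st.py
```

```text
15.975 [0.5391 0.088  0.0961] j6 0.137 jawyaw -11.07 F [ 4.1 11.8  5.5] toolF [12.3  1.8 -5.5] T [ 1.84 -0.46  2.46] w 45.9
```

Call:
move_arm(moves=[[[0, 0, 0, 0.02, 40], [0, 0, 0, 0.02, 40]]])

```text
clock: 16.23
tool_pos: [0.5391, 0.0881, 0.0961]
eef_rot: [[0.172, 0.985, 0.002], [0.985, -0.172, 0.002], [0.002, 0.001, -1.0]]
wrist_force: [2.9, 5.0, 5.4]
gripper_width: 0.536
```

```bash
 python3 st.py; python3 - <<'E'
from h import *
im=optics.read_camera('wrist');cv2.imwrite('pics/w4.png',im);crop(im,180,190,330,330,4,'pics/w4a.png')
E
```

```text
16.225 [0.5391 0.0881 0.0961] j6 0.116 jawyaw -9.9 F [2.9 5.  5.4] toolF [ 5.5  2.  -5.4] T [ 1.03 -0.37  0.94] w 45.8
```

View pics/w4a.png

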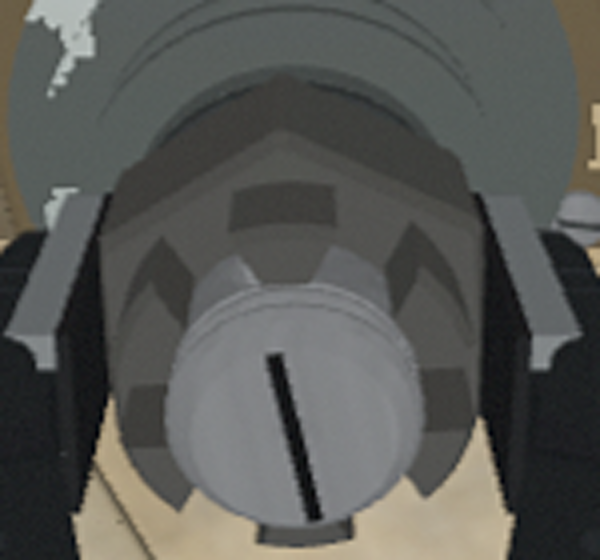

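Call:
move_arm(moves=[[[0, 0, 0.001, 0.1, 40], [0, 0, 0.001, 0.2, 40], [0, 0, 0.002, 0.32, 40], [0, 0, 0.002, 0.44, 40], [0, 0, 0.002, 0.56, 40], [0, 0, 0.003, 0.65, 40], [0, 0, 0.003, 0.7, 40], [0, 0, 0.003, 0.7, 40], [0, 0, 0.003, 0.7, 40]]])

```text
clock: 17.4
tool_pos: [0.5381, 0.0878, 0.0965]
eef_rot: [[-0.53, 0.848, -0.001], [0.848, 0.53, 0.002], [0.002, 0.0, -1.0]]
wrist_force: [-2.2, 3.2, 7.6]
gripper_width: 0.537
```

```bash
 python3 st.py; python3 - <<'E'
from h import *
im=optics.read_camera('wrist');cv2.imwrite('pics/w5.png',im);crop(im,180,190,330,330,4,'pics/w5a.png')
E
```

```text
17.4 [0.5381 0.0878 0.0965] j6 -0.616 jawyaw 32.01 F [-2.2  3.2  7.6] toolF [ 3.9 -0.2 -7.6] T [0.61 0.34 0.17] w 45.9
```

View pics/w5a.png

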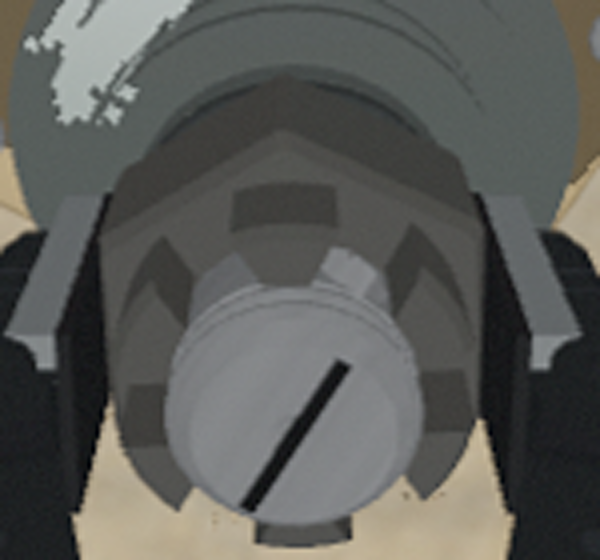

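```bash
python3 - <<'E'
from h import *
W=optics.camera_params('wrist');f=lambda x,y:(180+(x+.5)/4-.5,190+(y+.5)/4-.5)
d=bp(W,f(345,363),.136)-bp(W,f(248,509),.136);print('scribe',np.degrees(np.arctan2(d[1],d[0])))
print(bp(W,f(295,408),.136))
# front slot: base corners
z=.1178
a=(bp(W,f(232,229),z)+bp(W,f(336,229),z))/2;print(a)
E
```

```text
scribe 92.5714822061548
[0.53662291 0.09034484 0.136     ]
[0.52955013 0.09929209 0.1178    ]
```

Call:
move_arm(moves=[[[0, 0, 0, 0, 60], [0, 0, 0, 0, 75], [0, 0, 0, 0, 85], [0, 0, 0.1, 0, 85], [0, 0, 0.3, 0, 85], [0, 0, 0.6, -0.15, 85], [0, 0, 0.95, -0.32, 85], [0, 0, 0.95, -0.5, 85], [0, 0, 0.95, -0.5, 85]]])

```text
clock: 18.58
tool_pos: [0.5385, 0.0868, 0.2397]
eef_rot: [[-0.036, 0.999, 0.001], [0.999, 0.036, -0.0], [-0.0, 0.001, -1.0]]
wrist_force: [0.2, 1.1, 0.1]
gripper_width: 0.998
```

```bash
 python3 st.py; python3 - <<'E'
from h import *
W=optics.camera_params('wrist');np.save('w6.npy',W)
im=optics.read_camera('wrist');cv2.imwrite('pics/w6.png',im)
u=pr(W,[[.5385,.0872,.136]])[0];x,y=map(int,u);print(x-70,y-55)
crop(im,x-70,y-55,x+70,y+55,5,'pics/w6a.png')
E
```

```text
18.575 [0.5385 0.0868 0.2397] j6 -0.093 jawyaw 2.06 F [0.2 1.1 0.1] toolF [ 1.1  0.2 -0.1] T [0.01 0.02 0.05] w 85.3
183 140
```

View pics/w6a.png

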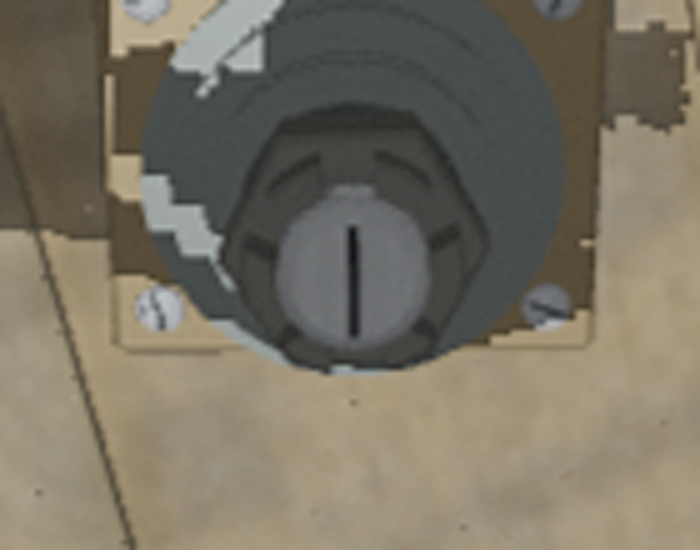

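Call:
move_arm(moves=[[[0, -0.3, 0, 0, 85], [-0.04, -0.65, 0, -0.1, 85], [-0.08, -1, 0, -0.2, 85]]])

```text
clock: 19.0
tool_pos: [0.5261, -0.0645, 0.2382]
eef_rot: [[0.173, 0.985, -0.001], [0.985, -0.173, 0.0], [0.0, -0.001, -1.0]]
wrist_force: [0.6, -1.2, 0.2]
gripper_width: 0.994
```

Call:
move_arm(moves=[[[0, -0.2, -0.3, -0.1, 85], [0, -0.39, -0.6, -0.15, 85], [0, -0.39, -0.66, -0.15, 85], [0, -0.39, -0.66, -0.15, 85]]])

```text
clock: 19.5
tool_pos: [0.5266, -0.1211, 0.1398]
eef_rot: [[0.324, 0.946, -0.001], [0.946, -0.324, 0.001], [0.0, -0.001, -1.0]]
wrist_force: [0.8, 0.5, 0.0]
gripper_width: 0.997
```

```bash
 python3 st.py; python3 - <<'E'
from h import *
W=np.load('w6.npy',allow_pickle=True).item();f=lambda x,y:(183+(x+.5)/5-.5,140+(y+.5)/5-.5)
d=bp(W,f(351,227),.136)-bp(W,f(354,337),.136);print('scribe',np.degrees(np.arctan2(d[1],d[0])))
W=optics.camera_params('wrist');np.save('w7.npy',W)
im=optics.read_camera('wrist');cv2.imwrite('pics/w7.png',im)
print(pr(W,[[.526,-.122,.0035]]))
E
```

```text
19.5 [ 0.5266 -0.1211  0.1398] j6 -0.116 jawyaw -18.88 F [0.8 0.5 0. ] toolF [ 0.8  0.5 -0. ] T [-0.07  0.01 -0.  ] w 85.1
scribe 93.5354768226278
[[253.11400193 187.6674236 ]]
```

View pics/w7.png

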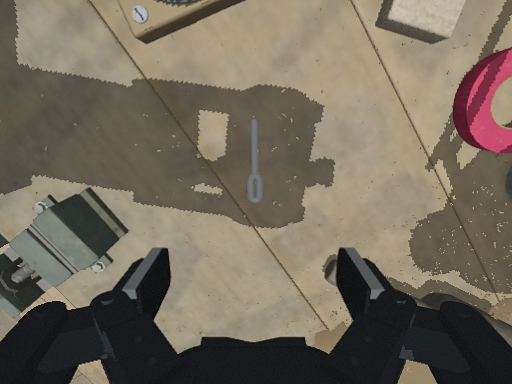

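```bash
python3 - <<'E'
from h import *
im=cv2.imread('pics/w7.png');im=cv2.convertScaleAbs(im,alpha=2);crop(im,215,110,295,210,6,'pics/w7a.png')
E
```

```text
(no output)
```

View pics/w7a.png

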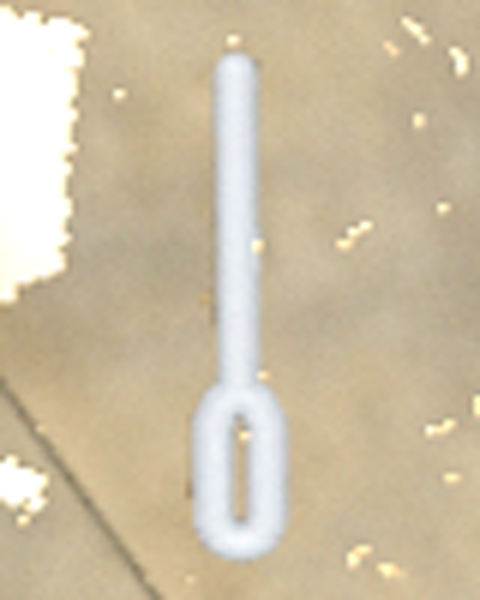

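```bash
python3 - <<'E'
from h import *
W=np.load('w7.npy',allow_pickle=True).item();f=lambda x,y:(215+(x+.5)/6-.5,110+(y+.5)/6-.5)
e=bp(W,f(240,468),.0035);t=bp(W,f(235,54),.0035);k=bp(W,f(240,560),.0035);d=t-k;print(e,np.linalg.norm(t-k),np.degrees(np.arctan2(d[1],d[0])),f(240,468))
E
```

```text
[ 0.52742557 -0.12239551  0.0035    ] 0.08323718726167306 71.72670548694703 (254.58333333333334, 187.58333333333331)
```

Call:
move_arm(moves=[[[-0.01, -0.053, -0.2, 0.01, 50], [-0.01, -0.053, -0.45, 0.01, 35], [-0.01, -0.053, -0.7, 0.01, 35], [-0.01, -0.053, -0.84, 0.01, 35], [-0.01, -0.053, -0.919, 0.01, 35], [-0.01, -0.053, -0.919, 0.01, 35], [-0.01, -0.053, -0.919, 0.01, 35]]], grip_force=40)

```text
clock: 20.42
tool_pos: [0.5258, -0.1297, 0.003]
eef_rot: [[0.316, 0.949, 0.002], [0.949, -0.316, -0.001], [-0.0, 0.002, -1.0]]
wrist_force: [0.2, 0.2, 0.9]
gripper_width: 0.412
```

```bash
 python3 st.py; python3 - <<'E'
from h import *
im=optics.read_camera('wrist');cv2.imwrite('pics/w8.png',cv2.convertScaleAbs(im,alpha=1.8))
E
```

```text
20.425 [ 0.5258 -0.1297  0.003 ] j6 -0.14 jawyaw -18.39 F [0.2 0.2 0.9] toolF [ 0.2  0.2 -0.9] T [-0.02  0.01 -0.05] w 35.2
```

View pics/w8.png

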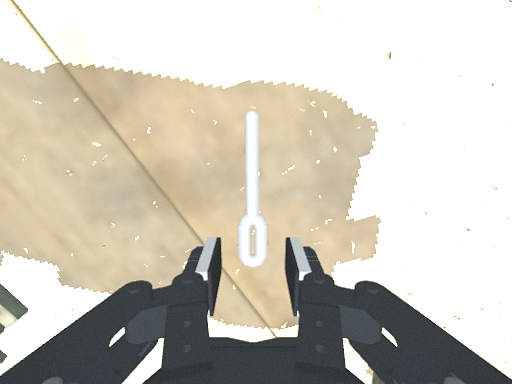

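```bash
python3 - <<'E'
from h import *
W=optics.camera_params('wrist');s=r.get_state();R=s['eef_rot'];p=s['tool_pos']
for x in(-.011,0,.011):
  for z in(0,-.02): print(x,z,pr(W,[p+R@[x,.0175,z]])[0].round(0))
im=cv2.imread('pics/w8.png');f=lambda u,v:bp(W,(u,v),.0035)
for v in (267,216,240,111): print(v,(R.T@(f(252,v)-p)).round(4))
E
```

```text
-0.011 0 [285. 269.]
-0.011 -0.02 [289. 291.]
0 0 [285. 252.]
0 -0.02 [290. 272.]
0.011 0 [286. 234.]
0.011 -0.02 [291. 251.]
267 [-0.0091 -0.001  -0.0006]
216 [ 0.0214 -0.0009 -0.0006]
240 [ 0.0075 -0.0009 -0.0006]
111 [ 0.0744 -0.0009 -0.0006]
```

Call:
move_arm(moves=[[[0, 0, -0.014, 0, 28], [0, 0, -0.014, 0, 22], [0, 0, -0.014, 0, 16], [0, 0, -0.014, 0, 10], [0, 0, -0.014, 0, 10], [0, 0, -0.014, 0, 10]]], grip_force=50)

```text
clock: 21.22
tool_pos: [0.5253, -0.1298, 0.0005]
eef_rot: [[0.316, 0.949, 0.001], [0.949, -0.316, -0.0], [-0.0, 0.001, -1.0]]
wrist_force: [-2.1, 1.6, 8.7]
gripper_width: 0.166
```

```bash
 python3 st.py
```

```text
21.225 [ 5.253e-01 -1.298e-01  5.000e-04] j6 -0.139 jawyaw -18.43 F [-2.1  1.6  8.7] toolF [ 0.8 -2.5 -8.7] T [0.11 0.34 0.07] w 14.1
```

Call:
move_arm(moves=[[[0, 0, 0.05, 0, 10], [0, 0, 0.2, 0, 10], [0, 0, 0.4, 0, 10], [0, 0, 0.4, 0, 10]]])

```text
clock: 21.72
tool_pos: [0.526, -0.1301, 0.0616]
eef_rot: [[0.316, 0.949, 0.004], [0.949, -0.316, -0.002], [-0.001, 0.004, -1.0]]
wrist_force: [1.0, -0.2, -1.0]
gripper_width: 0.162
```

```bash
 python3 st.py; python3 - <<'E'
from h import *
im=optics.read_camera('wrist');im=cv2.convertScaleAbs(im,alpha=1.8);crop(im,180,80,330,330,3,'pics/w9.png')
im=optics.read_camera('scene');crop(im,200,150,330,260,6,'pics/s9.png')
E
```

```text
21.725 [ 0.526  -0.1301  0.0616] j6 -0.139 jawyaw -18.43 F [ 1.  -0.2 -1. ] toolF [0.1 1.  1. ] T [-0.01 -0.01  0.02] w 13.9
```

View pics/w9.png

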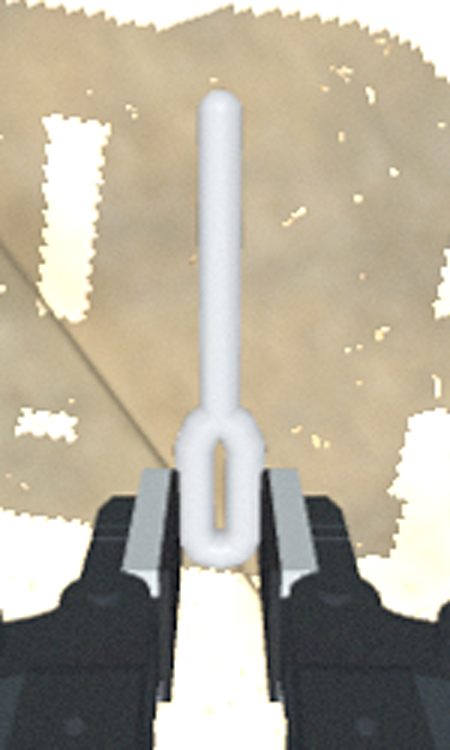

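View pics/s9.png

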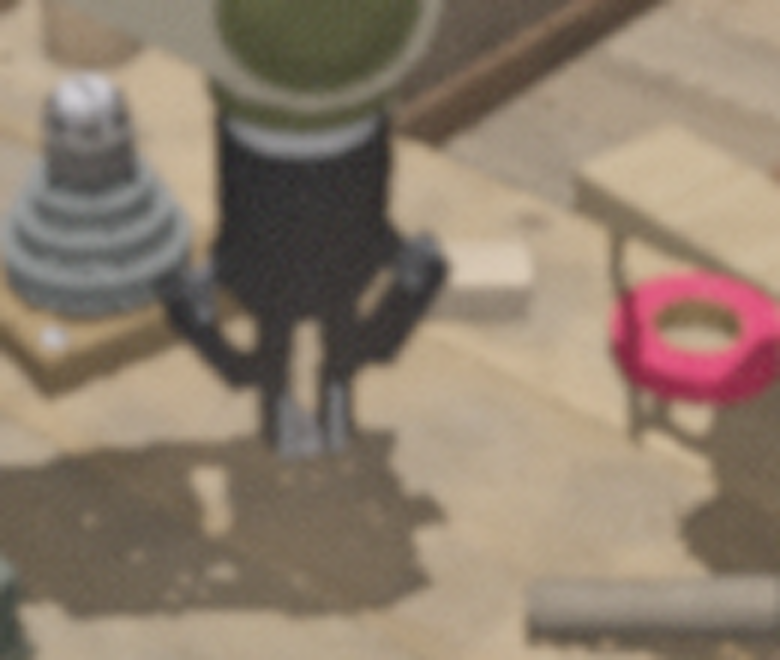

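```bash
python3 - <<'E'
from h import *
W=optics.camera_params('wrist');s=r.get_state();R=s['eef_rot'];p=s['tool_pos']
f=lambda x,y:(180+(x+.5)/3-.5,80+(y+.5)/3-.5)
z=p[2]+.003
for n,q in dict(rear=(220,567),eyefront=(222,407),tip=(220,89),holec=(221,485)).items(): print(n,(R.T@(bp(W,f(*q),z)-p)).round(4))
S=optics.camera_params('scene')
# predicted tip for level pin in scene
for dz in(-.005,0,.005): print(pr(S,[p+R@[.077,0,-.003-dz]]), dz)
print(pr(S,[p+R@[.008,0,-.003]]))
E
```

```text
rear [-0.0086 -0.0004 -0.003 ]
eyefront [ 0.0227 -0.0001 -0.003 ]
tip [ 0.0752 -0.0004 -0.003 ]
holec [ 0.0079 -0.0002 -0.003 ]
[[242.24747179 207.86412919]] -0.005
[[242.21406573 206.4571131 ]] 0
[[242.18051811 205.04322195]] 0.005
[[248.56415716 221.0614218 ]]
```

Call:
move_arm(moves=[[[0, 0, 0.2, 0, 10], [0.04, 0.15, 0.389, 0.12, 10], [0.08, 0.35, 0.389, 0.24, 10], [0.119, 0.5, 0.389, 0.345, 10], [0.119, 0.6, 0.389, 0.345, 10], [0.119, 0.647, 0.389, 0.345, 10], [0.119, 0.647, 0.389, 0.345, 10]]])

```text
clock: 22.7
tool_pos: [0.5427, -0.0326, 0.1178]
eef_rot: [[-0.039, 0.999, -0.001], [0.999, 0.039, 0.0], [0.0, -0.001, -1.0]]
wrist_force: [-1.3, -0.3, -0.3]
gripper_width: 0.164
```

```bash
 python3 st.py; cat > look.py <<'E'
from h import *
import sys
n=sys.argv[1]
np.save(f'W{n}.npy',optics.camera_params('wrist'))
im=optics.read_camera('wrist');cv2.imwrite(f'pics/raww{n}.png',im);crop(cv2.convertScaleAbs(im,alpha=1.5),160,60,340,300,2.5,f'pics/w{n}.png')
im=optics.read_camera('scene');cv2.imwrite(f'pics/raws{n}.png',im);crop(im,185,150,285,230,8,f'pics/s{n}.png')
E
python3 look.py 10
```

```text
22.7 [ 0.5427 -0.0326  0.1178] j6 -0.316 jawyaw 2.21 F [-1.3 -0.3 -0.3] toolF [-0.2 -1.3  0.3] T [-0.02  0.02  0.01] w 14.0
```

View pics/w10.png

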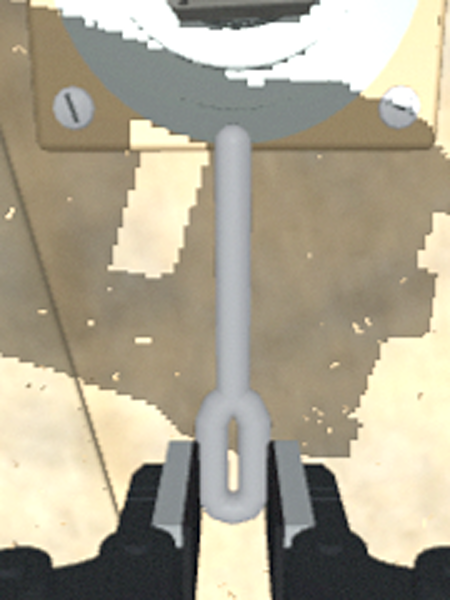

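View pics/s10.png

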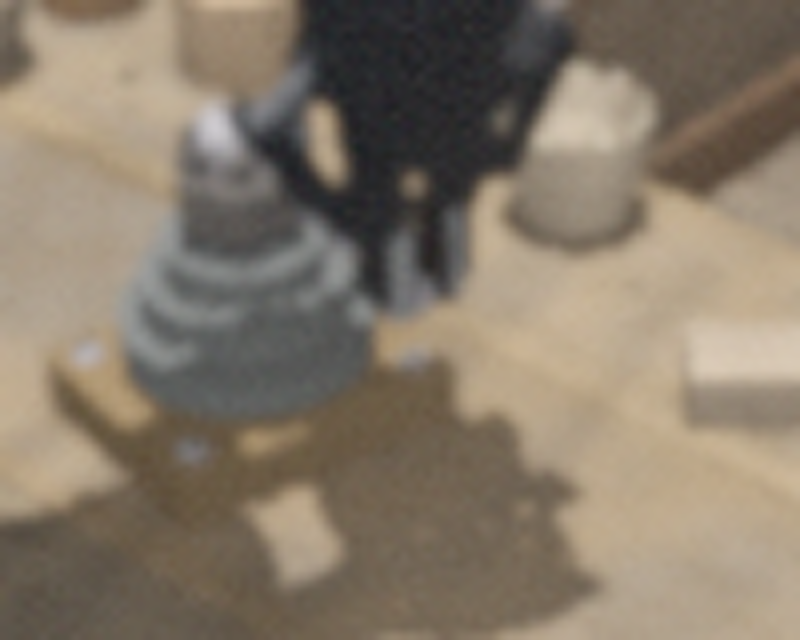

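```bash
python3 - <<'E'
from h import *
S=optics.camera_params('scene');s=r.get_state();R=s['eef_rot'];p=s['tool_pos']
for q in([.075,0,-.003],[.075,0,-.006],[.075,0,0],[.022,0,-.003],[-.008,0,-.003]): print(q,((pr(S,[p+R@q])[0]-[185,150])*8).round(0))
print('hole',((pr(S,[[.5387+.014*.04,.0872-.014,.123],[.5387+.021*.04,.0872-.021,.1178]])-[185,150])*8).round())
im=cv2.imread('pics/raww10.png').astype(float)
g=im.mean(2)
for row in (118,125,135,150,165,180,190,205):
    l=cv2.resize(g[row:row+1],None,fx=8,fy=1,interpolation=cv2.INTER_LINEAR)[0]
    print(row,g[row,242:265].astype(int))
E
```

```text
[0.075, 0, -0.003] [287. 198.]
[0.075, 0, -0.006] [287. 192.]
[0.075, 0, 0] [287. 205.]
[0.022, 0, -0.003] [368. 263.]
[-0.008, 0, -0.003] [416. 301.]
hole [[242. 157.]
 [253. 177.]]
118 [106  69  73  78  98 111 117 122 123 126 127 126 126 121 118 116 113 108
  88  74  72  73  73]
125 [170 129  91  89  98 111 116 122 124 126 126 128 125 123 119 115 112 107
  96  93  93  93  95]
135 [ 97  96  95  90  97 108 118 122 124 126 126 128 126 123 119 115 113 106
  95  93  94  94  95]
150 [ 98  98  98  94 100 108 117 121 124 127 126 126 125 123 118 116 111 104
  90  93  98  96  97]
165 [ 94  94  96  86  94 108 115 122 124 126 127 126 124 122 118 115 112 104
  95  94  96  98  96]
180 [ 96  95  94  95  98 106 115 120 124 125 126 125 125 123 119 115 109 106
  99  92  91  92  93]
190 [ 94  93  92  91  98 108 113 120 124 126 124 125 124 122 118 115 110 102
  95  94  95  96  95]
205 [ 99  99 101 101  96 104 115 120 124 126 125 126 124 122 118 115 110 100
  92  93  95  94  95]
```

```bash
python3 - <<'E'
from h import *
im=cv2.imread('pics/raws10.png');crop(cv2.convertScaleAbs(im,alpha=1.5),200,155,250,195,16,'pics/s10b.png')
E
```

```text
(no output)
```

View pics/s10b.png

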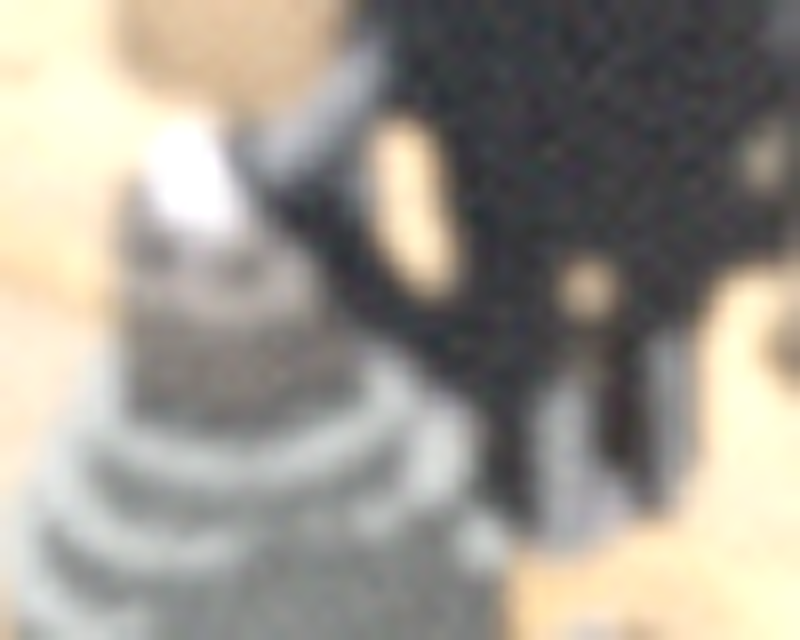

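Call:
move_arm(moves=[[[0.006, 0, 0.014, 0, 10], [0.006, 0, 0.014, 0, 10], [0.003, 0.06, 0.014, 0, 10], [0, 0.12, 0.014, 0, 10], [0, 0.16, 0.014, 0, 10], [0, 0.18, 0.014, 0, 10], [0, 0.18, 0.014, 0, 10]]])

```text
clock: 23.68
tool_pos: [0.543, -0.0054, 0.1202]
eef_rot: [[-0.04, 0.999, 0.0], [0.999, 0.04, -0.0], [-0.0, 0.0, -1.0]]
wrist_force: [0.5, -1.0, 0.0]
gripper_width: 0.163
```

```bash
 python3 st.py; python3 look.py 11;python3 - <<'E'
from h import *
im=cv2.imread('pics/raww11.png');crop(cv2.convertScaleAbs(im,alpha=1.3),200,20,310,130,6,'pics/w11b.png')
E
```

```text
23.675 [ 0.543  -0.0054  0.1202] j6 -0.268 jawyaw 2.29 F [ 0.5 -1.   0. ] toolF [-1.   0.5 -0. ] T [0.03 0.05 0.  ] w 13.9
```

View pics/w11b.png

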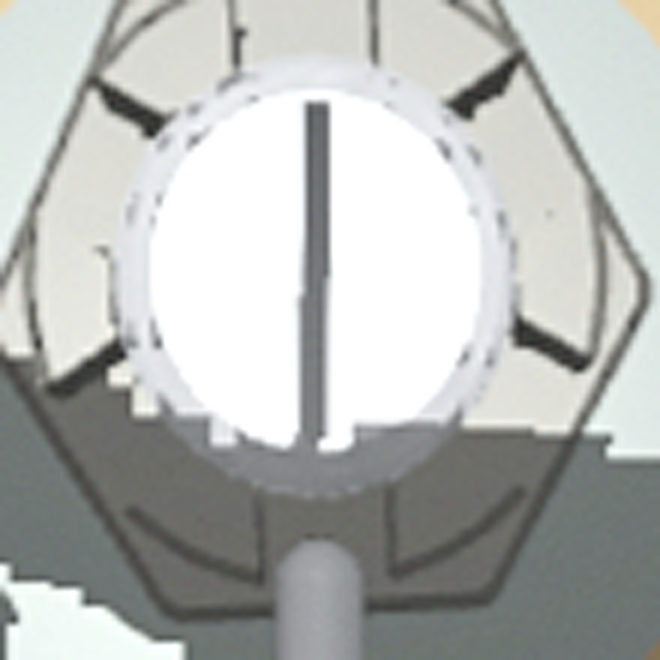

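View pics/s11.png

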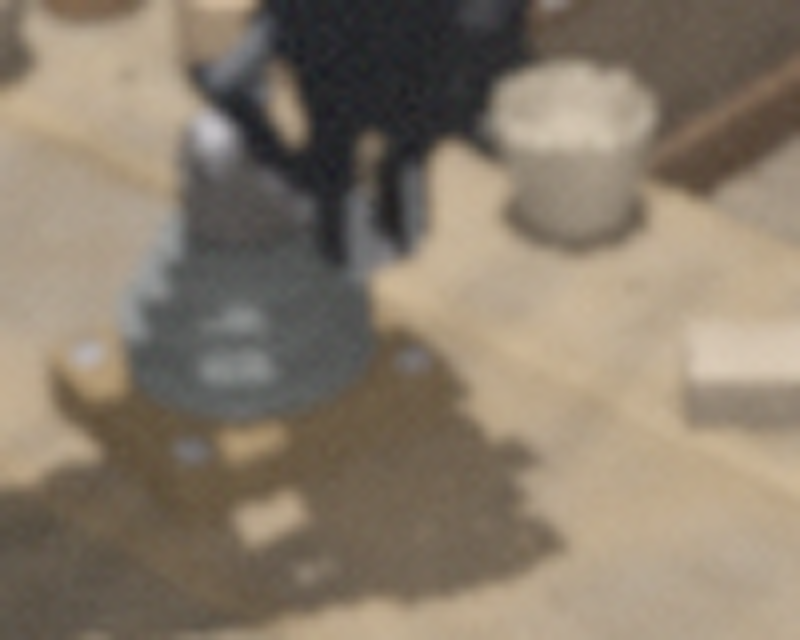

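```bash
python3 - <<'E'
from h import *
W=np.load('W11.npy',allow_pickle=True).item();f=lambda x,y:(200+(x+.5)/6-.5,20+(y+.5)/6-.5)
s=r.get_state();R=s['eef_rot'];p=s['tool_pos']
def ang(a,b,z):
  d=bp(W,f(*b),z)-bp(W,f(*a),z);return np.degrees(np.arctan2(d[1],d[0]))
print('scribe',ang((312,437),(317,103),.136))
for z in (.1299,): 
  print('slot near L',ang((264,580),(258,490),z),'R',ang((398,575),(388,490),z),'far L',ang((240,70),(231,0),z),'R',ang((377,65),(372,0),z))
  n=(bp(W,f(258,490),z)+bp(W,f(388,490),z))/2;fa=(bp(W,f(236,40),z)+bp(W,f(375,40),z))/2
  d=fa-n;print('axis',np.degrees(np.arctan2(d[1],d[0])),n,fa)
print('tool frame: shaft',R.T@(bp(W,f(316,275),.136)-p),'slot near',R.T@(n-p),'far',R.T@(fa-p),'pin tip',R.T@(bp(W,f(321,540),.123)-p),R.T@(bp(W,f(320,650),.123)-p))
im=cv2.imread('pics/raww11.png');crop(cv2.convertScaleAbs(im,alpha=1.0),190,0,330,90,5.5,'pics/w11c.png')
E
```

```text
scribe 91.27409490111386
slot near L 95.6716229875586 R 99.9806907809042 far L 99.71757151487321 R 97.7571377769286
axis 94.63590329945242 [0.53970676 0.07335939 0.1299    ] [0.53735718 0.10233481 0.1299    ]
tool frame: shaft [ 0.09272639 -0.00060169 -0.01584859] slot near [ 0.07911979 -0.0001133  -0.00974774] far [ 0.10816537 -0.00131739 -0.00974955] pin tip [ 0.07557805 -0.00025367 -0.0028475 ] [ 0.06728425 -0.00033088 -0.00284695]
```

View pics/w11c.png

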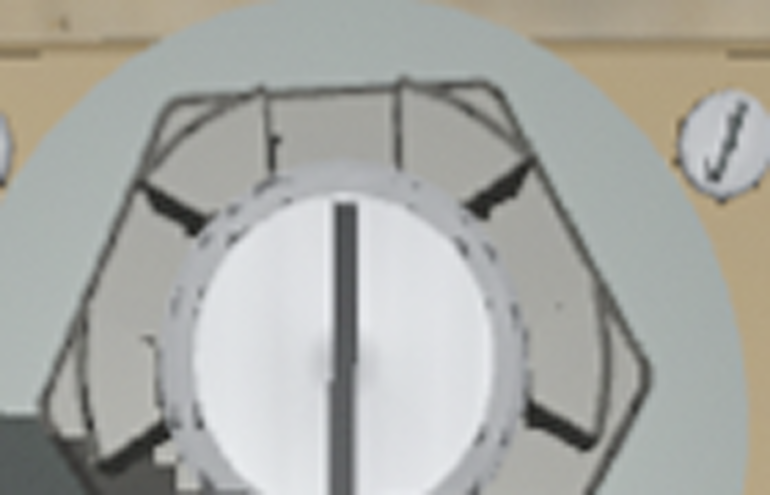

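Call:
move_arm(moves=[[[0, 0.01, 0, 0, 10], [-0.001, 0.02, 0, 0, 10], [-0.001, 0.03, 0, 0, 10], [-0.001, 0.035, 0, 0, 10]]])

```text
clock: 24.28
tool_pos: [0.5428, -0.0002, 0.1202]
eef_rot: [[-0.04, 0.999, -0.0], [0.999, 0.04, 0.0], [0.0, -0.0, -1.0]]
wrist_force: [0.4, 0.7, -0.0]
gripper_width: 0.165
```

```bash
 python3 st.py
```

```text
24.275 [ 5.428e-01 -2.000e-04  1.202e-01] j6 -0.258 jawyaw 2.27 F [ 0.4  0.7 -0. ] toolF [0.7 0.5 0. ] T [-0.01 -0.01 -0.07] w 14.1
```

Call:
move_arm(moves=[[[0, 0.01, 0, 0, 10], [-0.001, 0.02, 0, 0, 10], [-0.001, 0.03, 0, 0, 10], [-0.002, 0.04, 0, 0, 10]]])

```text
clock: 24.78
tool_pos: [0.5425, 0.0058, 0.1202]
eef_rot: [[-0.04, 0.999, -0.0], [0.999, 0.04, -0.0], [-0.0, -0.0, -1.0]]
wrist_force: [0.2, 0.8, -0.4]
gripper_width: 0.17
```

```bash
 python3 st.py; python3 look.py 12;python3 - <<'E'
from h import *
im=cv2.imread('pics/raww12.png');crop(cv2.convertScaleAbs(im,alpha=1.3),190,20,320,160,5,'pics/w12b.png')
E
```

```text
24.775 [0.5425 0.0058 0.1202] j6 -0.247 jawyaw 2.27 F [ 0.2  0.8 -0.4] toolF [0.7 0.2 0.4] T [-0.02  0.01 -0.01] w 14.6
```

View pics/w12b.png

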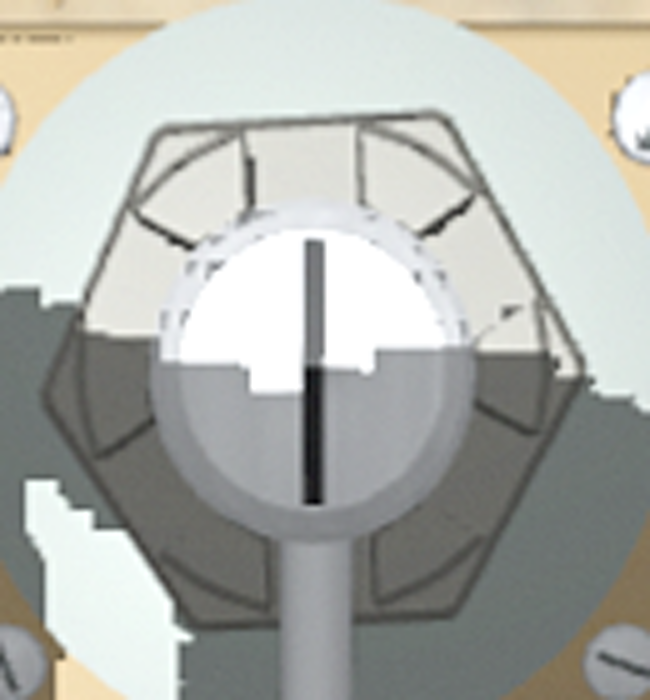

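View pics/w12.png

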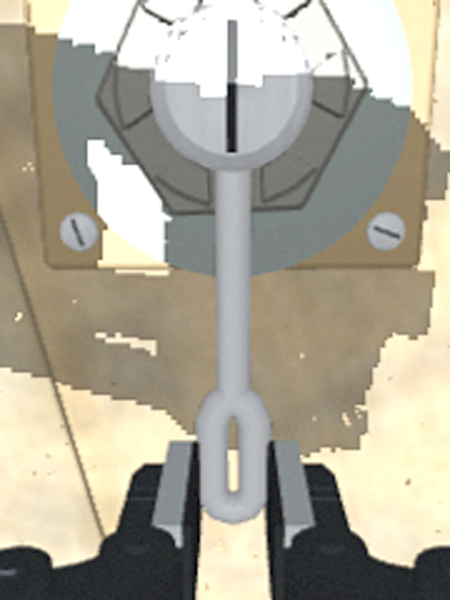

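View pics/w11.png

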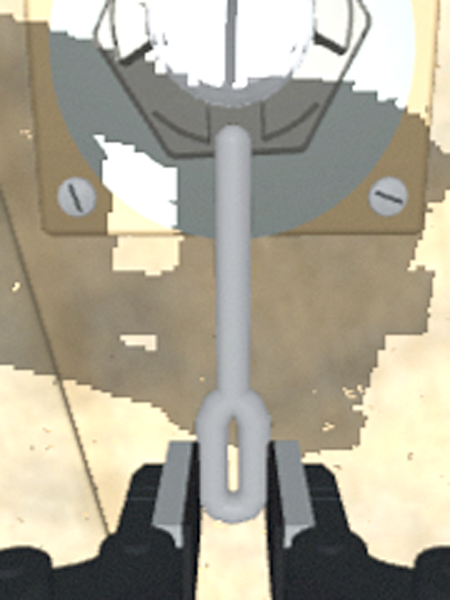

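Call:
move_arm(moves=[[[-0.002, 0.015, 0, 0, 10], [-0.004, 0.035, 0, 0, 10], [-0.005, 0.055, 0, 0, 10], [-0.005, 0.075, 0, 0, 10], [-0.006, 0.095, 0, 0, 10], [-0.006, 0.1, 0, 0, 10]]])

```text
clock: 25.62
tool_pos: [0.5416, 0.0209, 0.1202]
eef_rot: [[-0.04, 0.999, -0.0], [0.999, 0.04, -0.0], [-0.0, -0.0, -1.0]]
wrist_force: [0.8, 0.3, -0.3]
gripper_width: 0.163
```

```bash
 python3 st.py
```

```text
25.625 [0.5416 0.0209 0.1202] j6 -0.22 jawyaw 2.28 F [ 0.8  0.3 -0.3] toolF [0.2 0.9 0.3] T [ 0.03 -0.03 -0.  ] w 13.9
```

Call:
move_arm(moves=[[[-0.001, 0.015, 0, 0, 10], [-0.001, 0.035, 0, 0, 10], [-0.002, 0.055, 0, 0, 10], [-0.003, 0.075, 0, 0, 10], [-0.004, 0.095, 0, 0, 10], [-0.004, 0.1, 0, 0, 10]]])

```text
clock: 26.38
tool_pos: [0.5409, 0.0359, 0.1202]
eef_rot: [[-0.04, 0.999, -0.0], [0.999, 0.04, -0.0], [-0.0, -0.0, -1.0]]
wrist_force: [0.4, 0.3, 0.0]
gripper_width: 0.164
```

```bash
 python3 st.py; python3 look.py 13
```

```text
26.375 [0.5409 0.0359 0.1202] j6 -0.192 jawyaw 2.28 F [0.4 0.3 0. ] toolF [ 0.3  0.5 -0. ] T [ 0.01 -0.05  0.04] w 14.0
```

View pics/w13.png

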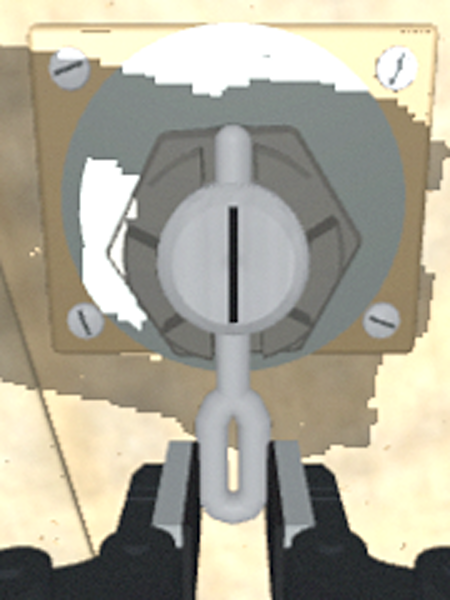

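Call:
move_arm(moves=[[[0, 0.015, 0, 0, 10], [-0.001, 0.03, 0, 0, 10], [-0.001, 0.036, 0, 0, 10], [-0.001, 0.042, 0, 0, 10]]])

```text
clock: 26.98
tool_pos: [0.5408, 0.042, 0.1202]
eef_rot: [[-0.04, 0.999, -0.0], [0.999, 0.04, -0.0], [-0.0, -0.0, -1.0]]
wrist_force: [0.2, -0.4, -0.5]
gripper_width: 0.165
```

Call:
move_arm(moves=[[[0, 0.006, 0, 0, 10], [0, 0.01, 0, 0, 10]]])

```text
clock: 27.22
tool_pos: [0.5409, 0.0435, 0.1202]
eef_rot: [[-0.04, 0.999, 0.0], [0.999, 0.04, -0.0], [-0.0, 0.0, -1.0]]
wrist_force: [-0.4, 1.0, 0.4]
gripper_width: 0.162
```

```bash
 python3 st.py; python3 look.py 14
```

```text
27.225 [0.5409 0.0435 0.1202] j6 -0.178 jawyaw 2.27 F [-0.4  1.   0.4] toolF [ 1.  -0.4 -0.4] T [-0.04 -0.03 -0.01] w 13.8
```

View pics/w14.png

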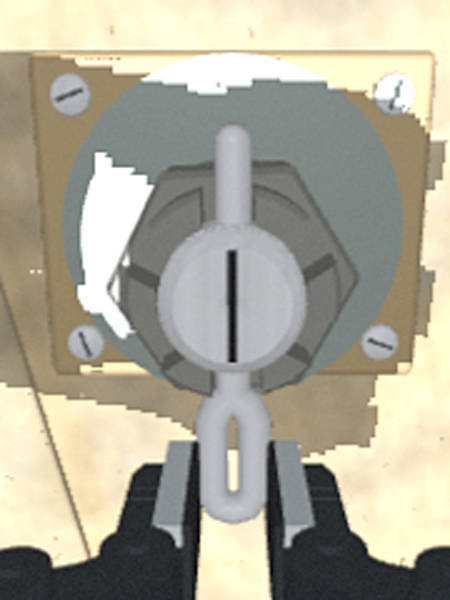

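Call:
move_arm(moves=[[[0, 0.007, 0, 0, 10], [0, 0.007, 0, 0, 10]]])

```text
clock: 27.58
tool_pos: [0.5408, 0.0446, 0.1202]
eef_rot: [[-0.04, 0.999, 0.0], [0.999, 0.04, 0.0], [0.0, 0.0, -1.0]]
wrist_force: [-0.3, -0.7, -0.9]
gripper_width: 0.162
```

Call:
move_arm(moves=[[[0, 0.006, 0, 0, 10], [0, 0.006, 0, 0, 10]]])

```text
clock: 27.82
tool_pos: [0.5409, 0.0453, 0.1202]
eef_rot: [[-0.04, 0.999, 0.0], [0.999, 0.04, -0.0], [-0.0, 0.0, -1.0]]
wrist_force: [-0.1, -1.9, 0.4]
gripper_width: 0.168
```

```bash
 python3 st.py
```

```text
27.825 [0.5409 0.0453 0.1202] j6 -0.174 jawyaw 2.27 F [-0.1 -1.9  0.4] toolF [-1.9 -0.2 -0.4] T [-0.14  0.   -0.03] w 14.4
```

Call:
move_arm(moves=[[[0, 0.006, 0, 0, 10], [0, 0.006, 0, 0, 10]]])

```text
clock: 28.08
tool_pos: [0.5409, 0.0457, 0.1202]
eef_rot: [[-0.04, 0.999, 0.0], [0.999, 0.04, -0.001], [-0.001, -0.0, -1.0]]
wrist_force: [-0.1, -5.4, -0.6]
gripper_width: 0.166
```

```bash
 python3 st.py
```

```text
28.075 [0.5409 0.0457 0.1202] j6 -0.172 jawyaw 2.27 F [-0.1 -5.4 -0.6] toolF [-5.4 -0.3  0.6] T [-0.82  0.08  0.02] w 14.2
```

Call:
move_arm(moves=[[[0, 0.005, 0, 0, 10], [0, 0.005, 0, 0, 10]]])

```text
clock: 28.32
tool_pos: [0.5409, 0.0459, 0.1203]
eef_rot: [[-0.039, 0.999, 0.0], [0.999, 0.039, -0.002], [-0.002, -0.0, -1.0]]
wrist_force: [-0.8, -7.6, -0.9]
gripper_width: 0.164
```

```bash
 python3 st.py; python3 look.py 15;python3 - <<'E'
from h import *
im=cv2.imread('pics/raww15.png');crop(cv2.convertScaleAbs(im,alpha=1.3),190,100,320,280,4,'pics/w15b.png')
E
```

```text
28.325 [0.5409 0.0459 0.1203] j6 -0.171 jawyaw 2.26 F [-0.8 -7.6 -0.9] toolF [-7.6 -1.1  0.9] T [-1.36  0.11  0.01] w 14.0
```

View pics/w15b.png

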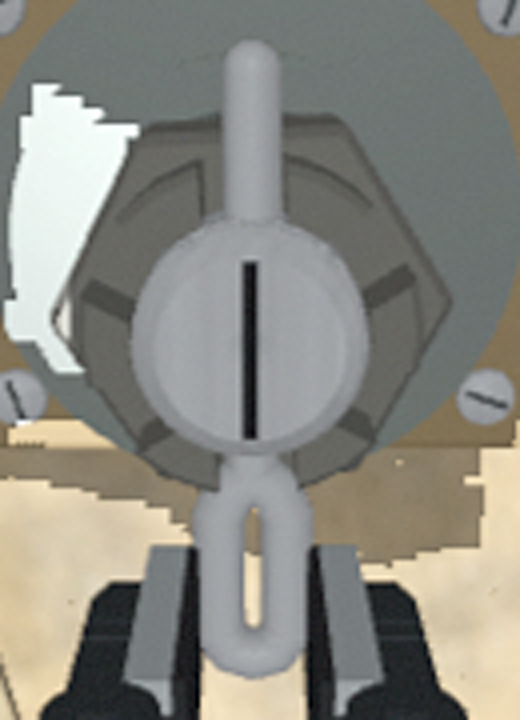

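Call:
move_arm(moves=[[[0, 0, 0, 0, 20], [0, 0, 0, 0, 30], [0, 0, 0, 0, 40], [0, 0, 0, 0, 40], [0, 0, 0.05, 0, 40], [0, 0, 0.15, 0, 40], [0, -0.1, 0.4, 0, 40], [0, -0.2, 0.8, 0, 40], [0, -0.2, 0.8, 0, 40]]])

```text
clock: 29.55
tool_pos: [0.5425, 0.0161, 0.2457]
eef_rot: [[-0.039, 0.999, 0.01], [0.999, 0.039, -0.002], [-0.002, 0.01, -1.0]]
wrist_force: [0.5, 0.3, 0.3]
gripper_width: 0.467
```

```bash
 python3 st.py; python3 - <<'E'
from h import *
W=optics.camera_params('wrist');np.save('W16.npy',W)
im=optics.read_camera('wrist');cv2.imwrite('pics/w16.png',im)
x,y=map(int,pr(W,[[.5385,.0872,.136]])[0]);x0,y0=max(0,x-70),max(0,y-50);print(x0,y0)
crop(cv2.convertScaleAbs(im,alpha=1.4),x0,y0,x0+140,y0+110,5,'pics/w16a.png')
im=optics.read_camera('scene');crop(cv2.convertScaleAbs(im,alpha=1.3),195,150,245,190,14,'pics/s16.png')
im=optics.read_camera('top');cv2.imwrite('pics/t16.png',im)
E
```

```text
29.55 [0.5425 0.0161 0.2457] j6 -0.227 jawyaw 2.21 F [0.5 0.3 0.3] toolF [ 0.3  0.5 -0.3] T [-0.02  0.04 -0.03] w 39.9
180 63
```

View pics/w16a.png

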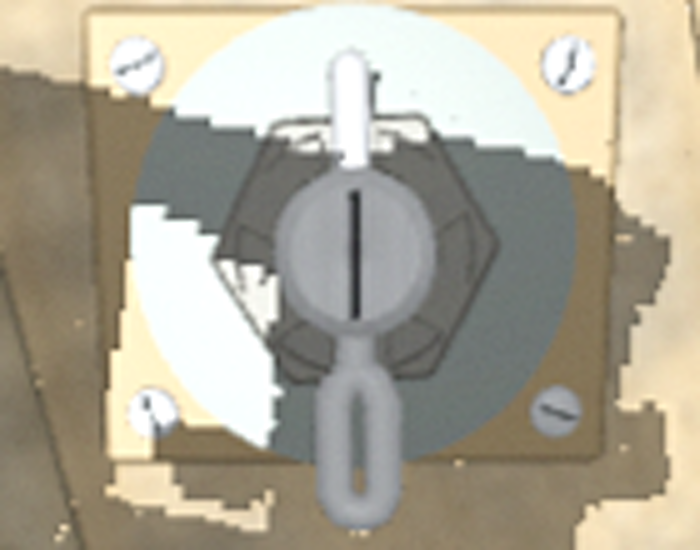

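View pics/s16.png

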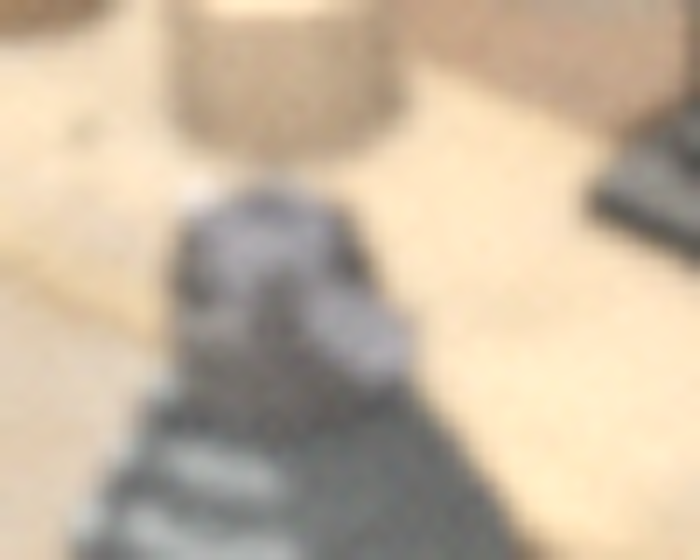

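```bash
python3 - <<'E'
from h import *
W=np.load('W16.npy',allow_pickle=True).item();f=lambda x,y:(180+(x+.5)/5-.5,63+(y+.5)/5-.5)
c=bp(W,f(355,251),.136)
print('shaft',c)
for n,y,z in [('tip',50,.123),('eyerear',527,.123),('eyefront',362,.125),('scribe a',190,.136),('scribe b',318,.136)]:
    q=bp(W,f(357,y),z);print(n,(q-c).round(4))
def ang(a,b,z):
  d=bp(W,f(*b),z)-bp(W,f(*a),z);return np.degrees(np.arctan2(d[1],d[0]))
print('pin',ang((358,520),(350,60),.123),'scribe',ang((354,317),(354,191),.136))
im=cv2.imread('pics/w16.png');im=im[105:185,220:290];im=(255*(im/255.)**.6).astype(np.uint8);cv2.imwrite('pics/w16b.png',cv2.resize(im,None,fx=8,fy=8,interpolation=cv2.INTER_CUBIC)[:600])
E
```

```text
shaft [0.53854877 0.08752314 0.136     ]
tip [-0.0008  0.0326 -0.013 ]
eyerear [ 0.0022 -0.0498 -0.013 ]
eyefront [ 0.0011 -0.0193 -0.011 ]
scribe a [-0.      0.0097  0.    ]
scribe b [ 0.0007 -0.011   0.    ]
pin 93.06149842591384 scribe 92.03241920013751
```

View pics/w16b.png

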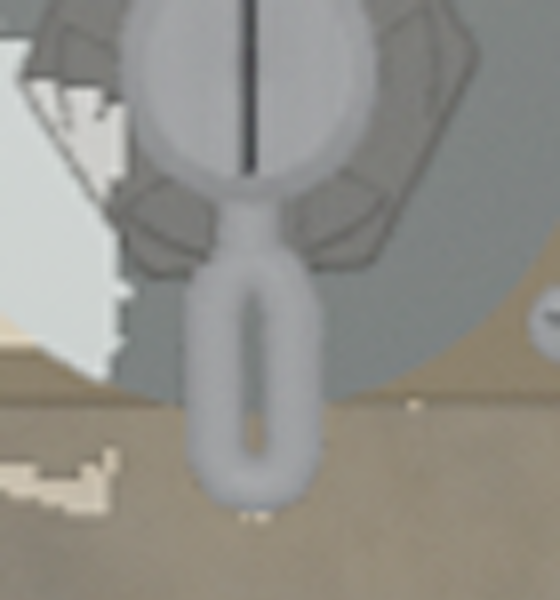

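The pin is through both slots and the hole, with its eye against the crown. By its measured position, the tip is +33 mm and the eye's rear end about -50 mm from the axis. The gripper is clear, so I'm handing in.

```bash
python3 - <<'E'
from rig import r
print(r.hand_in(), r.get_state()['clock'])
E
```

```text
the job is handed in; nothing more can be done
the job is handed in; nothing more can be done
```

The pulley is assembled and handed in: the nut went down to its stop and back to the first lined-up slot, and the pin is in with its eye against the nut.

- **Nut:** I turned it clockwise about 440° in two strokes until it stopped dead, with the reaction torque rising to about 2.5 N m. I then backed it off about 41° (roughly -0.72 rad) to the first slot in line with the cross hole.
- **Pin:** It went through slot, cross hole and opposite slot with almost no force. I pushed until the eye met the crown, where the force rose to about 7.6 N, then opened the gripper and lifted clear.

**Last checks:**
- The last wrist picture puts the tip at +32.6 mm and the eye's rear end at -49.8 mm from the shaft axis. Fully seated they would be at +33 and -51 mm, so this agrees within picture accuracy.
- The pin direction measured 93° and the scribed line 92°.
- The clock was at about 30 s of the 69 s allowed.

**What disagreed or was not confirmed:**
- Before the pin went in, the slots looked about 2–3° off the scribed line. That is within the pin's clearance, so I left it.
- The eye closed to 14 mm in the gripper although it is listed as 16 mm wide. It held without slipping.
- I took a last overhead picture but did not check the screwdriver, mallet and offcut in it. The arm did not go near the screwdriver or mallet, and the offcut still looked in place in the pictures taken during the insertion.

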